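# Pry stuck blanks out of the carrier and square them up in the jig

### The arm

A 7-joint arm with a two-finger parallel gripper is mounted at the origin on a cart in front of the work surface, level with it; the furniture and walls round the work are solid. World frame = base frame: x ahead of the robot, y to its left, z up, the work surface at z = 0. Lengths are in mm, angles in rad, forces in N, time in s.
With the tool pointing down it reaches from about 400 to 875 mm from the base axis. Payload 4.4 kg.
Tool frame: the origin (TCP) lies at the very end of the fingers, on their centre line; the grasp point (between the pads) lies 19 mm behind it; z points along the fingers, y is the line along which they close (so a half turn about z gives the same grasp; the last joint's range is limited). The gripper opens to 85 mm and grips with 20 to 120 N. Pads are 22 mm wide; open, the fingers measure 114 mm over their backs; the gripper's body (76 mm by 85 mm) begins 54 mm behind the grasp point. The pads swing forward as they close: fully open they stand 13 mm farther back than shut.
Start: joints at [-1.227, 0.628, 0.038, 1.517, -0.027, 0.996, -0.02], TCP at [258.955, 596.205, 231.313] pointing down, gripper open.
Joint ranges: [-3.06, 3.06], [-0.37, 2.12], [-1.25, 1.32], [0.18, 2.47], [-1.1, 4.24], [0.23, 1.98], [-2.94, 2.94]. Speed limits (rad/s): [2.57, 2.57, 3.14, 3.14, 3.14, 3.14, 3.14].

### API

Orientations are given as [roll, pitch, yaw] about the fixed x, y, z axes, in that order (R = Rz(yaw) Ry(pitch) Rx(roll)).
In Python, from cell import monitor, viewer, workorder gives the robot as it stands.
- The arm moves only by the tool arm_command, never from a script. Its argument "series" is one flat list of numbers, 5 for each row, row after row: the opening in per cent of the stroke, from 0 (shut) to 100 (fully open), then the shift along the tool's x, y, z in cm, then the turn about the tool's z in degrees. In form: [claw, x, y, z, roll, claw, x, y, z, roll, ...]. A call has exactly 5 rows; each row is the pose to reach, as a shift and turn from the pose commanded when the call began, along the tool's axes at that moment; what a row does not reach only later rows make up. A row lasts 1/12 s, in which the tool goes at most 41.7 mm and 7.16 degrees, less where a joint would pass 70% of its speed; a pose out of reach is approached as far as the arm can. A call with a gripper value outside its range is refused whole. The fingers move at their own pace and stop on an object; the grip force is fixed at half the most. Time passes only in rows, so rows that repeat a pose let the fingers close, or fill a call up. It gives the time, the measured TCP pose, the force, the opening and the grip force at its end, in the units of the state.
- monitor.read_state(): the state, without advancing time (a new reading comes with each control period).
- viewer.get_image(name): name is "side" or "top" or "wrist"; returns (picture, depth): 480x640x3 uint8, red, green, blue; 480x640 float32, mm along the optical axis (not along the pixel's ray), 0 where there is no reading.
- viewer.camera_model(name): a dict with "mtx" (3x3 intrinsics, pixels), "R" (3x3) and "t" (3): a world point X has camera coordinates R X + t. Camera axes: x right, y down, z forward; pixel columns grow to the right and rows downward; lengths in mm; the calibration is good to about 2 mm. The wrist camera is an equidistant fisheye: a pixel r from the principal point sees the ray r / f radians off the axis. A picture is of the moment at which its call begins: read the wrist's pose just before it. camera_model takes no time and is no camera call; for the wrist camera it gives the pose at the moment of the call.
- workorder.finish_job(): hands the job in; it is judged then, once.
The state is a dict: "clock": time; "qpos": joint angles; "qd": joint speeds; "tau": joint torques, N m; "eef_pos": TCP position; "tool_rot": TCP orientation; "force": force on the tool from outside, world axes, zero at the start; "torque": the same for the moment, N m; "width": finger opening in mm; "gripper_force": force on a finger pad.
Only numpy, scipy, OpenCV 4.12 (cv2) and the standard library are available. Lean on these libraries where they do the work, as an engineer would, in place of code of your own. Each camera call takes 0.05 s, during which the arm holds its last target. There are 200 camera calls.

### The job

Pry every metal blank out of its nest in the raised carrier with the screwdriver, working its shank as a lever through the slot under the blank until it snaps up over its two spring catches; do not pull a blank with the fingers while it is still down in its nest. Then put each blank flat in a bay of its own on the squaring jig, pushed fully home so that one end is flush against the jig's long fence and one long edge is flush against that bay's two side stops. Leave the screwdriver lying flat on the bench and do not disturb the glue tin, the tape roll or the hex key.

Things in the scene. Friction and masses are not known exactly. Their poses are not given: they have to be found in the camera images.
- stand: fixed aluminium carrier on two end legs, 95 (x) x 210 (y) x 98 mm high; origin: centre of its underside; x points from its front face (x = -47.5, on the robot's side) to its back, z up. Three nests side by side at y = +70, 0, -70, each a pocket with floor at z = 85, rim at z = 92 1 mm clear of the blank all round, a pry slot below its front half, and a lip along the back that overhangs the blank's far end by 4 mm, 2 mm above it
- nest_1 (a point): centre of the nest floor at stand y = +70: a seated blank's origin lies here, its x axis along the stand's x. A blank levered up rests tilted: front (-x) end on the catches, far end still in the nest, about 12 degrees, its centre about 8 mm up; grip it by its long sides, draw it forward (to -x) some 10 mm from under the back lip, then up
- slot_1 (a point): mouth of nest_1's pry slot: middle of the front edge of the slot's floor (stand z = 75), which is the fulcrum. The slot is 16 mm wide, 10 mm high under the blank and runs 49 mm in along stand x; its front 5 mm is open above; nothing stands in front of or below the mouth. A shank 40 mm in must tilt 17 to 24 degrees, tip up, to snap the blank loose
- catches_1 (a point): midway between nest_1's two sprung round catches (nose radius 4, slippery), which stand 2 mm over the blank's long edges; dark housings 22 to 32 mm either side, up to stand z = 105, stand x = -40 to -27. 5 to 15 N up at the blank's front end parts them; once its underside there is 15 mm above the nest floor they snap in below and hold it
- nest_2 (a point): the same for the nest at stand y = 0
- nest_3 (a point): the same for the nest at stand y = -70
- slot_2 (a point): the same for the nest at stand y = 0
- slot_3 (a point): the same for the nest at stand y = -70
- catches_2 (a point): the same for the nest at stand y = 0
- catches_3 (a point): the same for the nest at stand y = -70
- jig: fixed jig, steel plate 125 (x) x 224 (y) x 6 mm; origin: centre of its underside; x points to its long fence, to the robot's right (inner face at x = 52.5, top at z = 20), z up. Three bays at y = +80, 0, -80; each has two side stop blocks (8 mm thick, tops at z = 15) at x = -24 to -14 and 34 to 44, their stop faces looking to -y, 15 mm to the +y side of the bay's centre line
- bay_1 (a point): where the centre of the underside of a fully registered blank lies in the bay at jig y = +80: on the plate top (jig z = 6), jig x = 12.5; the blank's long axis is then along the jig's x
- bay_2 (a point): the same in the bay at jig y = 0
- bay_3 (a point): the same in the bay at jig y = -80
- screwdriver: slotted screwdriver with a red handle, 192 mm long, 0.09 kg; origin: middle of its length, on its underside; it lies along its own y. Straight round shank of radius 3 from y = +4 to the tip at y = -96, axis at z = 13; square-ish handle 26 x 26 mm from y = +4 to +96
- vice (a point): middle of the bench vice's foot, bolted down between stand and jig: an obstacle 210 (world x) x 134 (world y) x 62 mm high
- glue_tin: white tin, 67 mm across, 59 high, bystander; origin: centre of its underside
- tape_roll: roll of tape, 102 mm across, 24 high, bystander; origin: centre of its underside
- hex_key: hex key, 29 x 83 x 5 mm, bystander; origin: centre of its underside
- blank_a: plain metal blank, 80 (x) x 30 (y) x 8 (z) mm, 0.055 kg; origin: centre of its underside; snapped down in nest_1 at the start, top 1 mm above the rim, or absent (None)
- blank_b: plain metal blank, 80 (x) x 30 (y) x 8 (z) mm, 0.055 kg; origin: centre of its underside; snapped down in nest_2 at the start, top 1 mm above the rim, or absent (None)
- blank_c: plain metal blank, 80 (x) x 30 (y) x 8 (z) mm, 0.055 kg; origin: centre of its underside; snapped down in nest_3 at the start, top 1 mm above the rim, or absent (None)

How it is judged:
By the outcome, as a careful person would: the job done as asked, in the order asked, and still so for the second after the job is handed in, with the robot touching nothing.
Of blank_a, blank_b, blank_c only 2 to 3 are there at a start; the rules pass over those that are not, and their reading is None.
At some moment in a run one of screwdriver, blank_a, blank_b, blank_c may be knocked a few centimetres aside while the robot is not near it.
It also fails if it takes over 210 s, if anything falls off the work surface, if the arm or the gripper's body presses on something with over 40 N, if the wrist force passes 120 N, or if a joint passes its speed limit or range.

## Working session

There is one attempt and no reset: what is moved stays moved. The work goes in short steps, Python scripts to look and compute and a tool call to move; the robot and the scene stay as the last step left them, time stands still between calls to the robot, and variables do not carry over. Pictures are saved under pics/ and viewed, at most 18 in all, crops included, and the job is handed in when it is done.

Besides the shell and the picture viewer there is one more tool, called after ">>>" as a command line: name --argument value ..., lists and objects as JSON in quotes. arm_command: Moves the arm, as the interface text tells. Its arguments: {"type":"object","properties":{"series":{"type":"array","items":{"type":"number"}}},"required":["series"]}

```bash
ls; mkdir -p pics; python3 - <<'E'
from cell import monitor, viewer, workorder
import cv2,numpy as np
print(monitor.read_state())
for n in ("top","side"):
    p,d=viewer.get_image(n); cv2.imwrite(f"pics/{n}0.png",p[:,:,::-1]); np.savez(f"{n}0.npz",p=p,d=d)
    print(n,viewer.camera_model(n), (d>0).mean())
E
```

```text
pics
{'clock': 0.0, 'qpos': array([-1.22679933,  0.62937836,  0.03842919,  1.51837661, -0.02704021,
        0.99629725, -0.02002969]), 'qd': array([ 2.23983716e-04, -1.39132673e-03, -2.51935193e-05,  6.36449131e-04,
        4.22849523e-04,  2.81032795e-03,  4.13365844e-04]), 'tau': array([-1.72468681e-04, -5.63404620e+01,  1.22578092e+00, -1.93457884e+01,
        1.08020118e-02,  1.03027158e-02,  1.09039067e-05]), 'eef_pos': array([258.67878964, 595.61899018, 230.3652077 ]), 'tool_rot': array([-3.13965016e+00, -1.35933293e-05,  2.73175420e+00]), 'force': array([-0.05012125,  0.13525072, -0.35682014]), 'torque': array([-0.02337423,  0.05485865, -0.01049733]), 'gripper_force': 0.0, 'width': 85.26573639372171}
top {'mtx': array([[488.82963544,   0.        , 322.53066045],
       [  0.        , 488.82963544, 237.42944421],
       [  0.        ,   0.        ,   1.        ]]), 'R': array([[ 0.02505888, -0.9994084 , -0.0235565 ],
       [-0.98717779, -0.02102256, -0.15823419],
       [ 0.15764536,  0.02721962, -0.98712058]]), 't': array([ 129.37133808,  589.25873202, 1026.79460207])} 0.995927734375
side {'mtx': array([[580.10338588,   0.        , 305.32595992],
       [  0.        , 580.10338588, 239.63498224],
       [  0.        ,   0.        ,   1.        ]]), 'R': array([[ 0.99325003, -0.11331663,  0.02477331],
       [-0.01925697, -0.37170503, -0.92815114],
       [ 0.11438332,  0.92140909, -0.37137817]]), 't': array([-577.91219273,  133.3068415 , 1465.10729294])} 0.9959244791666667
```

View pics/top0.png

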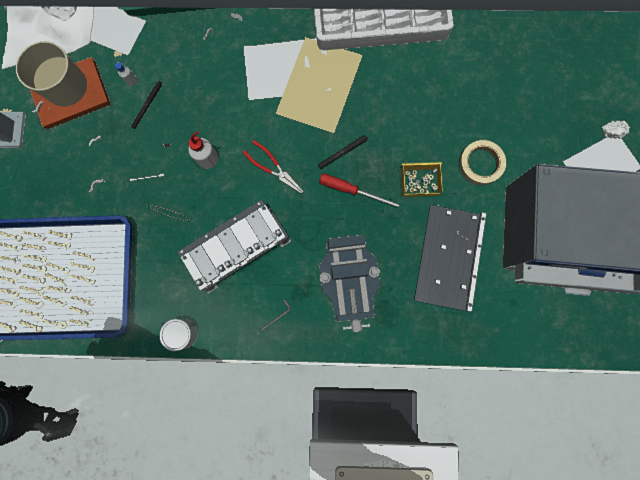

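View pics/side0.png

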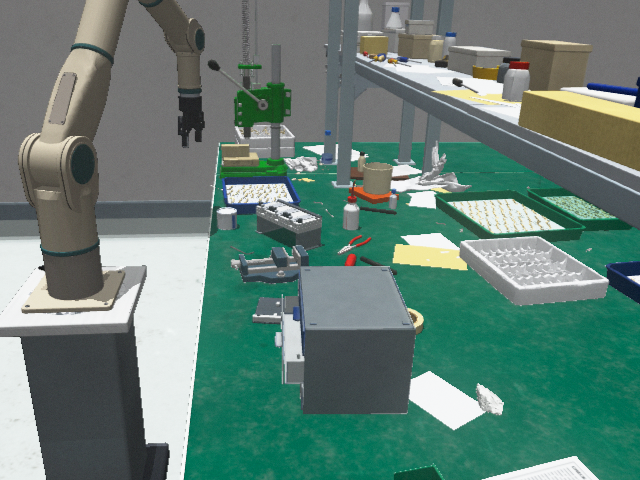

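```bash
cat > h.py <<'E'
from cell import monitor, viewer, workorder
import cv2,numpy as np
def rays(cm,uv,fish=False):
    uv=np.atleast_2d(np.array(uv,float)); K=cm["mtx"]
    x=(uv[:,0]-K[0,2])/K[0,0]; y=(uv[:,1]-K[1,2])/K[1,1]
    if fish:
        r=np.hypot(x,y)+1e-12; s=np.sin(r)/r; d=np.c_[x*s,y*s,np.cos(r)]
    else: d=np.c_[x,y,np.ones_like(x)]
    R=cm["R"]; return -R.T@cm["t"], d@R
def onplane(cm,uv,z,fish=False):
    c,d=rays(cm,uv,fish); k=(z-c[2])/d[:,2]; return (c+d*k[:,None])[:,:2]
def bydepth(cm,uv,dep,fish=False):
    # depth along optical axis
    c,d=rays(cm,uv,fish); ax=cm["R"][2]; return c+d*(np.asarray(dep)/(d@ax))[:,None]
def proj(cm,X,fish=False):
    X=np.atleast_2d(X); P=X@cm["R"].T+cm["t"]; K=cm["mtx"]
    if fish:
        th=np.arctan2(np.hypot(P[:,0],P[:,1]),P[:,2]); ph=np.arctan2(P[:,1],P[:,0])
        q=np.c_[th*np.cos(ph),th*np.sin(ph)]
    else: q=P[:,:2]/P[:,2:]
    return q*[K[0,0],K[1,1]]+[K[0,2],K[1,2]]
def snap(n,f=None):
    cm=viewer.camera_model(n); p,d=viewer.get_image(n)
    if f: cv2.imwrite(f"pics/{f}.png",p[:,:,::-1]); np.savez(f"{f}.npz",p=p,d=d,**{k:cm[k] for k in cm})
    return cm,p,d
E
python3 - <<'E'
from h import *
cm=viewer.camera_model("top"); z=np.load("top0.npz"); p,d=z["p"],z["d"]
print("screwdriver handle end, joint, tip",onplane(cm,[(320,179),(356,191),(398,206)],13))
print("jig corners",onplane(cm,[(431,206),(486,213),(471,310),(416,301)],6))
print("stand corners",onplane(cm,[(180,252),(262,203),(290,240),(208,291)],95))
print("tin",onplane(cm,[(175,334)],59),"tape",onplane(cm,[(483,161)],24),"hex",onplane(cm,[(262,331),(289,301)],5),"vice",onplane(cm,[(350,280)],40))
cv2.imwrite("pics/stand0.png",cv2.resize(p[195:300,170:300,::-1],None,fx=6,fy=5.7,interpolation=cv2.INTER_CUBIC))
s=viewer.camera_model("wrist");print(s)
E
```

```text
screwdriver handle end, joint, tip [[728.75239265 153.28311916]
 [701.73106222  69.5626587 ]
 [668.25493593 -26.89976796]]
jig corners [[ 671.35220914 -103.3952064 ]
 [ 657.42777466 -228.39946344]
 [ 436.87596492 -189.35030481]
 [ 453.73372276  -67.96489227]]
stand corners [[541.17507029 441.37932314]
 [650.28894962 272.73732458]
 [571.73108121 210.05374108]
 [460.87628646 376.93423733]]
tin [[369.89358797 451.13584221]] tape [[ 775.01605971 -219.34179343]] hex [[379.10504771 273.77316445]
 [446.8439256  215.90690151]] vice [[494.60726485  80.88493708]]
{'mtx': array([[371.64829954,   0.        , 325.71103821],
       [  0.        , 371.64829954, 237.73913897],
       [  0.        ,   0.        ,   1.        ]]), 'R': array([[ 3.98118396e-01,  9.17333676e-01, -8.18668623e-04],
       [ 8.81459869e-01, -3.82301897e-01,  2.77261176e-01],
       [ 2.54028035e-01, -1.11104398e-01, -9.60794239e-01]]), 't': array([-650.30152778,  -36.04196932,  378.01710966])}
```

View pics/stand0.png

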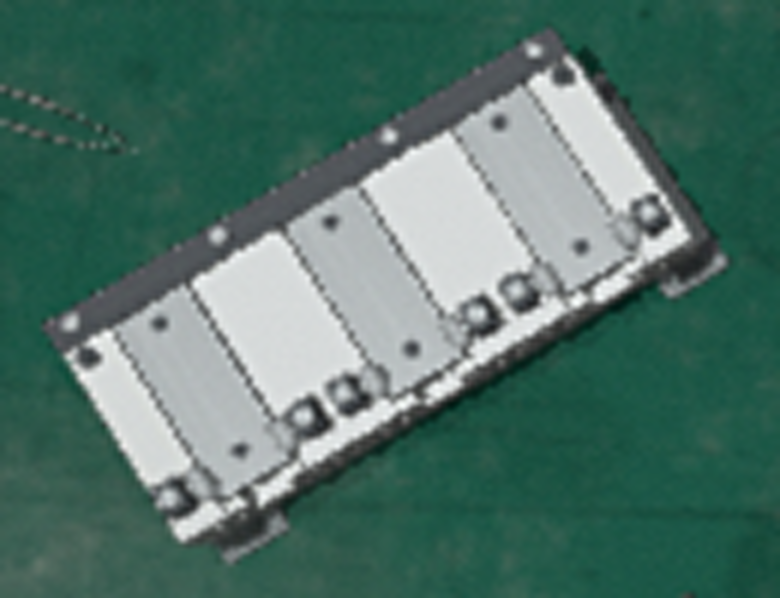

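The top view shows three blanks seated in the stand (px 235,245), screwdriver at (320,179)–(398,206) with tip right, vice (350,280), jig (450,258), tin (177,334), hex key (277,315), tape (483,161). Moving over the stand for a closer look.

>>> arm_command --series '[100, -3, -0.9, -0.1, 0, 100, -6.1, -1.7, -0.3, 0, 100, -9.2, -2.6, -0.4, 0, 100, -12.3, -3.5, -0.5, 0, 100, -15.3, -4.3, -0.7, 0]'

```text
clock: 0.52
eef_pos: [383.1, 494.1, 237.8]
tool_rot: [-3.14, 0.0, 2.732]
force: [-0.8, 1.3, 1.2]
width: 85.7
gripper_force: 0.0
```

>>> arm_command --series '[100, -3, -0.9, -0.1, 0, 100, -6.1, -1.7, -0.3, 0, 100, -9.2, -2.6, -0.4, 0, 100, -12.3, -3.5, -0.5, 0, 100, -15.3, -4.3, -0.7, 0]'

```text
clock: 0.93
eef_pos: [506.2, 393.7, 244.8]
tool_rot: [-3.14, -0.0, 2.731]
force: [0.2, -0.1, 0.1]
width: 85.4
gripper_force: 0.0
```

>>> arm_command --series '[100, -3, -0.9, -0.1, 0, 100, -6.1, -1.7, -0.3, 0, 100, -9.2, -2.6, -0.4, 0, 100, -12.3, -3.5, -0.5, 0, 100, -15.3, -4.3, -0.7, 0]'

```text
clock: 1.35
eef_pos: [629.3, 293.3, 251.7]
tool_rot: [-3.14, -0.001, 2.731]
force: [0.0, 1.1, 0.4]
width: 85.3
gripper_force: 0.0
```

```bash
python3 - <<'E'
from h import *
cm,p,d=snap("wrist","w1"); s=monitor.read_state(); print(s["clock"],s["eef_pos"],s["tool_rot"],s["qpos"])
E
```

```text
1.4 [635.81301129 285.82124279 252.01039357] [-3.1383131   0.00725484  2.72298206] [-0.49338584  0.68303139  0.05011023  1.34525985 -0.02671687  1.11190987
  0.70944644]
```

View pics/w1.png

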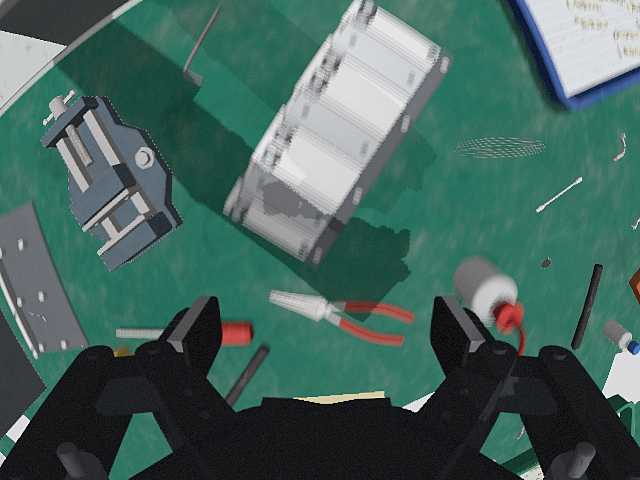

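```bash
python3 - <<'E'
from h import *
for i in range(4): snap("wrist")
cm,p,d=snap("wrist","w2"); s=monitor.read_state(); print(s["clock"],s["eef_pos"],s["tool_rot"])
# depth-> world points; stand tops
v,u=np.mgrid[0:480,0:640]; P=bydepth(cm,np.c_[u.ravel(),v.ravel()],d.ravel(),True).reshape(480,640,3)
np.save("P2.npy",P)
ok=(d>0)&(v<330)&(u>180)&(u<480)
z=P[...,2][ok]; h,e=np.histogram(z,bins=np.arange(-20,120,4)); print(list(zip(e.astype(int),h)))
m=ok&(P[...,2]>84)&(P[...,2]<112); m=cv2.morphologyEx(m.astype(np.uint8),cv2.MORPH_OPEN,np.ones((5,5)))
n,l,st,c=cv2.connectedComponentsWithStats(m); k=1+st[1:,4].argmax(); mm=l==k
xy=P[mm][:,:2].astype(np.float32); r=cv2.minAreaRect(xy); print(r,cv2.boxPoints(r)); print(np.percentile(P[mm][:,2],[5,50,95]))
cv2.imwrite("pics/w2c.png",cv2.resize(p[0:300,200:480,::-1],None,fx=2,fy=2,interpolation=cv2.INTER_CUBIC))
E
```

```text
1.65 [627.32936069 296.26321644 251.77468998] [-3.14158155e+00 -1.88958279e-03  2.73335640e+00]
[(np.int64(-20), np.int64(0)), (np.int64(-16), np.int64(0)), (np.int64(-12), np.int64(0)), (np.int64(-8), np.int64(0)), (np.int64(-4), np.int64(510)), (np.int64(0), np.int64(63153)), (np.int64(4), np.int64(1566)), (np.int64(8), np.int64(710)), (np.int64(12), np.int64(115)), (np.int64(16), np.int64(160)), (np.int64(20), np.int64(124)), (np.int64(24), np.int64(66)), (np.int64(28), np.int64(50)), (np.int64(32), np.int64(56)), (np.int64(36), np.int64(62)), (np.int64(40), np.int64(64)), (np.int64(44), np.int64(62)), (np.int64(48), np.int64(52)), (np.int64(52), np.int64(61)), (np.int64(56), np.int64(57)), (np.int64(60), np.int64(48)), (np.int64(64), np.int64(61)), (np.int64(68), np.int64(77)), (np.int64(72), np.int64(290)), (np.int64(76), np.int64(33)), (np.int64(80), np.int64(47)), (np.int64(84), np.int64(272)), (np.int64(88), np.int64(10700)), (np.int64(92), np.int64(11308)), (np.int64(96), np.int64(4590)), (np.int64(100), np.int64(644)), (np.int64(104), np.int64(910)), (np.int64(108), np.int64(14)), (np.int64(112), np.int64(0))]
((562.8298950195312, 333.7960205078125), (95.73167419433594, 210.24346923828125), 34.006160736083984) [[464.3575  394.16907]
 [581.94293 219.88196]
 [661.30225 273.42297]
 [543.71686 447.71008]]
[ 90.49851558  92.36815276 100.38373278]
```

View pics/w2c.png

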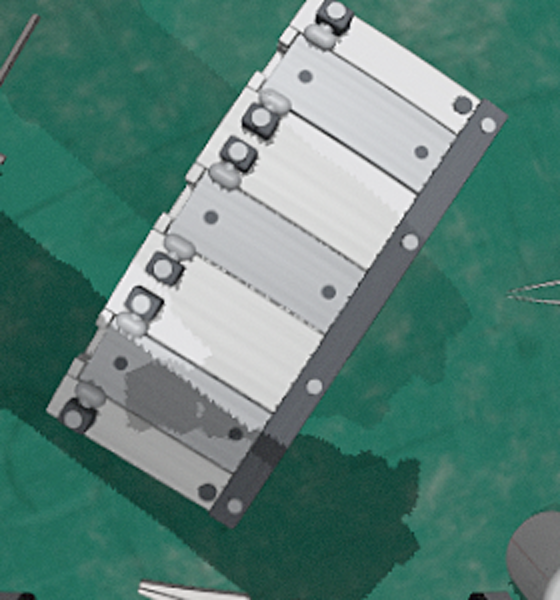

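Stand fits a 95.7×210.2 mm rectangle at 34.0°, centre (562.8, 333.8), top 92.4: matches. All three blanks seated. Now over the screwdriver.

>>> arm_command --series '[100, -3.1, -2.7, 0, -7, 100, -6.2, -5.4, 0, -14, 100, -9.2, -8.1, 0, -21, 100, -12.3, -10.8, 0, -28, 100, -15.4, -13.5, 0, -35]'

```text
clock: 2.07
eef_pos: [715.7, 110.4, 252.5]
tool_rot: [3.141, -0.0, -2.931]
force: [0.2, -0.6, 0.8]
width: 85.5
gripper_force: 0.0
```

>>> arm_command --series '[100, 0, 0, 2, -7, 100, 0, 0, 4, -14, 100, 0, 0, 6, -21, 100, 0, 0, 8, -28, 100, 0, 0, 10, -35]'

```text
clock: 2.48
eef_pos: [715.1, 112.1, 151.5]
tool_rot: [3.14, 0.001, -2.321]
force: [0.9, 0.3, 0.5]
width: 85.3
gripper_force: 0.0
```

>>> arm_command --series '[100, 0, 0, 0, -7, 100, 0, 0, 0, -14, 100, 0, 0, 0, -21, 100, 0, 0, 0, -25, 100, 0, 0, 0, -25]'

```text
clock: 2.9
eef_pos: [715.2, 111.8, 152.2]
tool_rot: [3.14, 0.001, -1.889]
force: [-0.0, 0.2, -0.5]
width: 85.4
gripper_force: 0.0
```

```bash
cat >> h.py <<'E'
def still(n=8):
    for i in range(n):
        s=monitor.read_state()
        if np.abs(s["qd"]).max()<0.02: break
        snap("wrist")
    return monitor.read_state()
def pts(cm,d,fish=True):
    v,u=np.mgrid[0:480,0:640]; return bydepth(cm,np.c_[u.ravel(),v.ravel()],d.ravel(),fish).reshape(480,640,3)
def show(s): print(round(s["clock"],2),s["eef_pos"].round(2),np.degrees(s["tool_rot"]).round(2),"F",s["force"].round(1),"w",round(s["width"],1),"q",s["qpos"].round(2))
def tool(s,w):  # world displacement mm -> tool cm
    y=s["tool_rot"][2]; X=np.array([np.cos(y),np.sin(y),0]);Y=np.array([np.sin(y),-np.cos(y),0])
    return (np.array([w@X,w@Y,-w[2]])/10).round(2)
def driver(cm,p,d,fish=True,excl=None):
    P=pts(cm,d,fish); hsv=cv2.cvtColor(p,cv2.COLOR_RGB2HSV)
    red=((hsv[...,0]<8)|(hsv[...,0]>172))&(hsv[...,1]>150)&(hsv[...,2]>80)&(d>0)&(P[...,2]<40)
    n,l,st,c=cv2.connectedComponentsWithStats(red.astype(np.uint8))
    out=[]
    for k in range(1,n):
        if st[k,4]>150:
            q=P[l==k]; r=cv2.minAreaRect(q[:,:2].astype(np.float32)); out.append((r,np.percentile(q[:,2],[5,50,95]).round(1)))
    return P,out
E
python3 - <<'E'
from h import *
s=still(); show(s)
cm,p,d=snap("wrist","w3"); P,o=driver(cm,p,d)
for x in o: print(x)
E
```

```text
3.0 [715.48 111.26 152.33] [ 1.7997e+02  3.0000e-02 -1.0850e+02] F [ 0.2 -0.5  0.1] w 85.2 q [-0.    0.84 -0.38  1.35  0.33  1.02  2.38]
(((719.3695678710938, 108.80792236328125), (91.279541015625, 24.855342864990234), 70.83502197265625), array([16.9, 23.4, 26.1]))
(((781.2815551757812, 265.5853271484375), (41.269893646240234, 10.319352149963379), 40.74467086791992), array([4.7, 8. , 9.3]))
(((754.51220703125, 279.4720153808594), (27.862024307250977, 8.300302505493164), 63.68040084838867), array([5.7, 8.1, 9.5]))
```

View pics/w3.png

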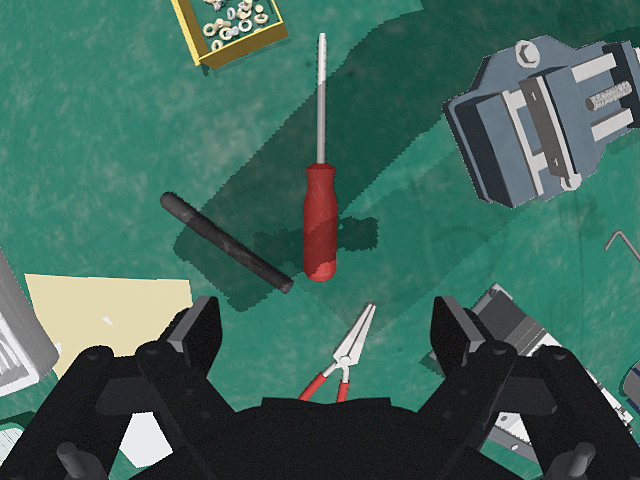

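Screwdriver seen from near: handle at (320,222), tip up-image at (322,35), size 91×25, top 26 mm – consistent. Black marker at left, staying clear with a narrower opening.

>>> arm_command --series '[65, 0.1, -0.45, 2.5, 0.7, 65, 0.1, -0.45, 5, 0.7, 65, 0.1, -0.45, 8, 0.7, 65, 0.1, -0.45, 11, 0.7, 65, 0.1, -0.45, 12.5, 0.7]'

```text
clock: 3.47
eef_pos: [717.4, 107.3, 23.5]
tool_rot: [3.137, -0.003, -1.906]
force: [-1.1, -0.4, 0.2]
width: 55.5
gripper_force: 0.0
```

>>> arm_command --series '[65, 0, 0, 0.6, 0, 65, 0, 0, 1.2, 0, 65, 0, 0, 1.8, 0, 65, 0, 0, 2.3, 0, 65, 0, 0, 2.3, 0]'

```text
clock: 3.88
eef_pos: [720.1, 107.5, 4.5]
tool_rot: [-3.141, 0.0, -1.906]
force: [-1.1, -0.8, -0.1]
width: 55.5
gripper_force: 0.0
```

```bash
python3 - <<'E'
from h import *
s=still(); show(s)
E
```

```text
3.88 [720.13 107.49   4.47] [-1.7998e+02  1.0000e-02 -1.0919e+02] F [-1.1 -0.8 -0.1] w 55.5 q [-0.02  1.02 -0.32  1.4   0.39  0.79  2.33]
```

>>> arm_command --series '[0, 0, 0, 0, 0, 0, 0, 0, 0, 0, 0, 0, 0, 0, 0, 0, 0, 0, 0, 0, 0, 0, 0, 0, 0]'

```text
clock: 4.3
eef_pos: [720.8, 107.6, 5.5]
tool_rot: [-3.14, 0.001, -1.906]
force: [-0.0, -0.3, 5.5]
width: 25.2
gripper_force: 61.4
```

>>> arm_command --series '[0, 0, 0, 0, 0, 0, 0, 0, 0, 0, 0, 0, 0, -1, 0, 0, 0, 0, -2, 0, 0, 0, 0, -3, 0]'

```text
clock: 4.72
eef_pos: [719.7, 107.4, 34.9]
tool_rot: [3.141, -0.0, -1.906]
force: [0.2, -0.8, -0.7]
width: 25.3
gripper_force: 60.7
```

```bash
python3 - <<'E'
from h import *
s=still(); show(s); print(s["gripper_force"])
E
```

```text
4.87 [720.96 107.66  35.86] [-1.7987e+02  8.0000e-02 -1.0919e+02] F [ 0.7 -0.2 -0.9] w 25.4 q [-0.02  0.98 -0.33  1.39  0.38  0.83  2.34]
60.74380159378052
```

>>> arm_command --series '[0, 0, 1, -3.5, 7, 0, 0, 4.5, -6.5, 14, 0, 0, 8.5, -9, 21, 0, 0, 12.5, -11, 28, 0, 0, 16.5, -12, 35]'

```text
clock: 5.28
eef_pos: [574.8, 158.1, 152.5]
tool_rot: [-3.141, 0.003, -2.524]
force: [-0.2, 1.4, -0.5]
width: 25.4
gripper_force: 60.7
```

>>> arm_command --series '[0, 2.2, 2.9, 0, 7, 0, 4.4, 5.8, 0, 14, 0, 6.6, 8.7, 0, 21, 0, 8.8, 11.6, 0, 28, 0, 10.6, 14.5, 0, 35]'

```text
clock: 5.7
eef_pos: [401.8, 212.9, 150.7]
tool_rot: [-3.141, -0.001, -3.134]
force: [-0.6, 1.1, -0.6]
width: 24.7
gripper_force: 60.7
```

>>> arm_command --series '[0, 0, 0, 0, 7, 0, 0, 0, 0, 14, 0, 0, 0, 0, 21, 0, 0, 0, 0, 28, 0, 0, 0, 0, 35]'

```text
clock: 6.12
eef_pos: [404.1, 213.6, 150.7]
tool_rot: [3.141, -0.0, 2.54]
force: [-0.1, 0.3, -1.6]
width: 24.8
gripper_force: 60.7
```

>>> arm_command --series '[0, 0, 0, 0, 7, 0, 0, 0, 0, 14, 0, 0, 0, 0, 21, 0, 0, 0, 0, 28, 0, 0, 0, 0, 35]'

```text
clock: 6.53
eef_pos: [404.1, 213.5, 150.6]
tool_rot: [-3.141, -0.0, 1.928]
force: [-0.6, -0.1, -1.2]
width: 25.0
gripper_force: 60.7
```

>>> arm_command --series '[0, 0, 0, 0, 7, 0, 0, 0, 0, 14, 0, 0, 0, 0, 21, 0, 0, 0, 0, 28, 0, 0, 0, 0, 35]'

```text
clock: 6.95
eef_pos: [404.0, 213.5, 150.6]
tool_rot: [-3.141, -0.0, 1.318]
force: [-0.6, 0.3, -1.2]
width: 24.9
gripper_force: 60.7
```

>>> arm_command --series '[0, 0, 0, 0, 7, 0, 0, 0, 0, 14, 0, 0, 0, 0, 21, 0, 0, 0, 0, 28, 0, 0, 0, 0, 35]'

```text
clock: 7.37
eef_pos: [404.0, 213.6, 150.6]
tool_rot: [-3.141, 0.0, 0.707]
force: [-0.2, 0.1, -0.8]
width: 24.4
gripper_force: 60.7
```

```bash
python3 - <<'E'
from h import *
s=still(); show(s)
z=np.load("w2.npz"); P=pts(dict(mtx=z["mtx"],R=z["R"],t=z["t"]),z["d"])
m=(P[...,2]>6)&(P[...,1]<190)&(P[...,1]>-10)&(P[...,0]<640)&(P[...,0]>350)
for a,b in((6,30),(30,75)):
    q=P[m&(P[...,2]>a)&(P[...,2]<b)]; print(a,b,len(q),q.min(0).round(),q.max(0).round())
E
```

```text
7.57 [404.01 213.5  150.53] [-1.800e+02  3.000e-02  4.105e+01] F [-0.2 -0.6 -1.7] w 24.9 q [-1.02  0.59  0.7   2.13 -0.65  0.64 -0.72]
6 30 6020 [407.  11.   6.] [599. 151.  30.]
30 75 8119 [387.  30.  30.] [596. 143.  65.]
```

>>> arm_command --series '[0, -1, 0.8, 1.5, 4, 0, -1, 0.8, 3, 7, 0, -1, 0.8, 4.5, 7, 0, -1, 0.8, 6, 7, 0, -1, 0.8, 6, 7]'

```text
clock: 7.98
eef_pos: [400.6, 200.4, 89.0]
tool_rot: [-3.14, 0.004, 0.593]
force: [-0.1, -0.0, -1.1]
width: 25.3
gripper_force: 60.7
```

```bash
python3 - <<'E'
from h import *
s=still(); show(s)
cm,p,d=snap("wrist","w4"); P=pts(cm,d)
C=np.array([562.8,333.8]); a=np.radians(34); sx=np.array([np.cos(a),np.sin(a)]); sy=np.array([-sx[1],sx[0]])
print("tcp in stand",(s["eef_pos"][:2]-C)@sx,(s["eef_pos"][:2]-C)@sy)
m=(P[...,2]>84)&(P[...,2]<112)&(d>0); m[330:]=0; m=cv2.morphologyEx(m.astype(np.uint8),cv2.MORPH_OPEN,np.ones((5,5)))
n,l,st,c=cv2.connectedComponentsWithStats(m)
for k in range(1,n):
    if st[k,4]>3000: 
        q=P[l==k]; print(st[k],cv2.minAreaRect(q[:,:2].astype(np.float32)),np.percentile(q[:,2],[5,50,95]))
E
```

```text
8.13 [402.3  200.75  91.17] [-1.7999e+02 -3.0000e-02  3.3870e+01] F [ 0.8  0.2 -0.5] w 25.3 q [-0.92  0.68  0.59  2.2  -0.82  0.5  -0.66]
tcp in stand -207.46550472457432 -20.552142520616222
[  258     0   137   330 11930] ((442.4798889160156, 240.03958129882812), (126.65617370605469, 51.328800201416016), 45.745506286621094) [ 99.75586686 105.79692024 110.95307525]
```

View pics/w4.png

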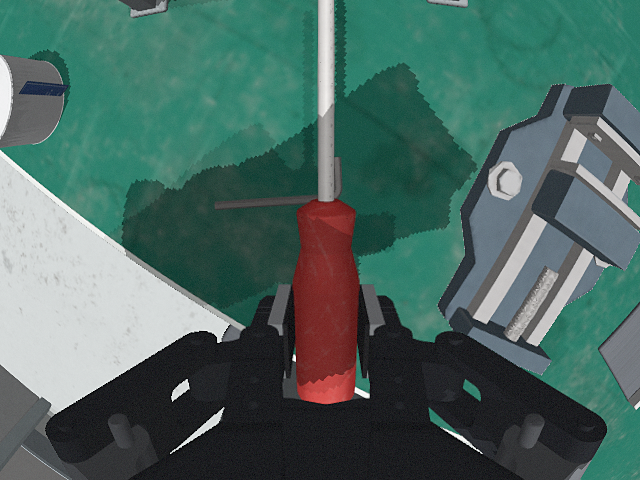

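```bash
python3 - <<'E'
from h import *
s=monitor.read_state()
z=np.load("w4.npz"); cm=dict(mtx=z["mtx"],R=z["R"],t=z["t"]); P=pts(cm,z["d"])
yaw=s["tool_rot"][2]; X=np.array([np.cos(yaw),np.sin(yaw)]);Y=np.array([np.sin(yaw),-np.cos(yaw)])
for r in (5,40,80,120,160,190,210,240,270):
    row=P[r]; z_=row[:,2]; ok=np.where((z_>80)&(np.abs(np.arange(640)-326)<40))[0]
    q=row[ok]; t=q[:,:2]-s["eef_pos"][:2]
    print(r,ok.min(),ok.max(),"ahead",(t@X).mean().round(1),"lat",((t@Y).min().round(1),(t@Y).max().round(1)),"ztop",np.percentile(q[:,2],80).round(1))
E
```

```text
5 288 333 ahead 115.9 lat (np.float64(-3.3), np.float64(2.1)) ztop 101.8
40 318 333 ahead 105.0 lat (np.float64(-3.3), np.float64(2.1)) ztop 102.0
80 318 334 ahead 90.2 lat (np.float64(-3.2), np.float64(2.4)) ztop 101.8
120 317 363 ahead 75.6 lat (np.float64(-3.6), np.float64(2.5)) ztop 101.5
160 303 333 ahead 62.1 lat (np.float64(-3.2), np.float64(2.1)) ztop 101.8
190 318 333 ahead 50.7 lat (np.float64(-3.3), np.float64(2.2)) ztop 101.6
210 297 354 ahead 44.2 lat (np.float64(-11.0), np.float64(10.0)) ztop 107.0
240 300 351 ahead 33.7 lat (np.float64(-9.9), np.float64(9.0)) ztop 108.4
270 295 356 ahead 24.0 lat (np.float64(-12.4), np.float64(10.7)) ztop 109.5
```

>>> arm_command --series '[0, 0, -1, 0.5, 0, 0, 0, -2, 1, 0, 0, 0, -2.05, 1.5, 0, 0, 0, -2.05, 1.85, 0, 0, 0, -2.05, 1.85, 0]'

```text
clock: 8.6
eef_pos: [390.0, 217.9, 71.5]
tool_rot: [-3.142, 0.001, 0.591]
force: [0.1, -0.4, -1.3]
width: 25.2
gripper_force: 60.7
```

```bash
cat >> h.py <<'E'
C=np.array([562.8,333.8]); _a=np.radians(34); sx=np.array([np.cos(_a),np.sin(_a)]); sy=np.array([-sx[1],sx[0]])
def st(s):
    t=s["eef_pos"][:2]-C; print("stand xy",(t@sx).round(2),(t@sy).round(2),"z",s["eef_pos"][2].round(2))
E
python3 - <<'E'
from h import *
s=still(); show(s); st(s)
cm,p,d=snap("top","t4")
# tip in top view
tip=np.r_[s["eef_pos"][:2]+146*sx+.5*sy, s["eef_pos"][2]+7.5]; m=np.r_[C-47.5*sx,75]
print(proj(cm,tip),proj(cm,m))
u,v=proj(cm,m)[0].astype(int)
cv2.imwrite("pics/t4c.png",cv2.resize(p[v-40:v+40,u-50:u+50,::-1],None,fx=7,fy=7,interpolation=cv2.INTER_CUBIC))
E
```

```text
8.65 [390.34 217.64  71.81] [1.7999e+02 4.0000e-02 3.3830e+01] F [ 0.9 -0.7 -1.2] w 25.2 q [-0.93  0.71  0.53  2.21 -0.88  0.45 -0.66]
stand xy -207.94 0.14 z 71.81
[[247.49816854 268.47149938]] [[244.62073027 262.82691365]]
```

View pics/t4c.png

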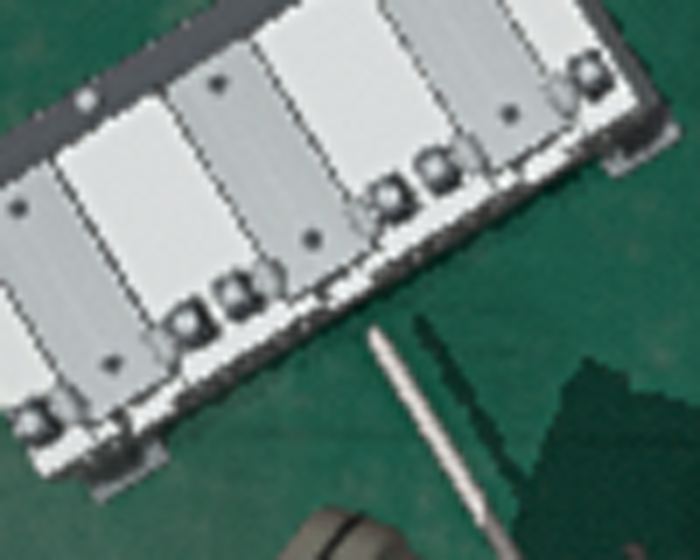

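Tip at crop (373,330) matches its predicted pixel and points at the slot centre (343,283). Inserting.

>>> arm_command --series '[0, 0.8, 0, 0, 0, 0, 1.5, 0, 0, 0, 0, 2.2, 0, 0, 0, 0, 2.8, 0, 0, 0, 0, 2.8, 0, 0, 0]'

```text
clock: 9.12
eef_pos: [415.8, 234.5, 72.3]
tool_rot: [3.141, -0.002, 0.591]
force: [0.2, 0.5, -1.6]
width: 25.4
gripper_force: 60.7
```

>>> arm_command --series '[0, 0.7, 0, 0, 0, 0, 1.4, 0, 0, 0, 0, 2, 0, 0, 0, 0, 2.7, 0, 0, 0, 0, 2.7, 0, 0, 0]'

```text
clock: 9.53
eef_pos: [438.0, 249.5, 72.2]
tool_rot: [3.141, -0.002, 0.591]
force: [-0.1, -0.1, -1.2]
width: 25.1
gripper_force: 60.7
```

```bash
python3 - <<'E'
from h import *
s=still(); show(s); st(s)
E
```

```text
9.68 [435.96 248.26  72.08] [-1.800e+02  3.000e-02  3.382e+01] F [ 0.8  0.6 -1.6] w 25.0 q [-0.96  0.76  0.59  2.07 -0.82  0.56 -0.74]
stand xy -152.99 0.01 z 72.08
```

>>> arm_command --series '[0, 0, 0, 0.3, 0, 0, 0, 0, 0.6, 0, 0, 0.05, 0, 0.9, 0, 0, 0.1, 0, 1.2, 0, 0, 0.1, 0, 1.5, 0]'

```text
clock: 10.1
eef_pos: [438.0, 248.9, 57.4]
tool_rot: [3.141, -0.002, 0.589]
force: [-1.5, -0.7, 4.7]
width: 25.0
gripper_force: 61.9
```

```bash
python3 - <<'E'
from h import *
s=still(3); show(s); st(s); print(s["torque"].round(2))
E
```

```text
10.15 [438.02 248.96  57.1 ] [ 1.7996e+02 -1.0000e-01  3.3770e+01] F [-0.4  0.1  5.8] w 25.2 q [-0.93  0.79  0.56  2.07 -0.85  0.53 -0.72]
stand xy -150.89 -0.55 z 57.1
[ 0.34 -0.6  -0.04]
```

>>> arm_command --series '[0, 0.05, 0, 0.3, 0, 0, 0.1, 0, 0.6, 0, 0, 0.15, 0, 0.9, 0, 0, 0.2, 0, 1.2, 0, 0, 0.2, 0, 1.2, 0]'

```text
clock: 10.57
eef_pos: [438.3, 249.2, 45.1]
tool_rot: [-3.142, 0.001, 0.589]
force: [-2.0, -2.2, 6.0]
width: 25.3
gripper_force: 62.7
```

>>> arm_command --series '[0, 0.05, 0, 0.2, 0, 0, 0.1, 0, 0.4, 0, 0, 0.15, 0, 0.6, 0, 0, 0.2, 0, 0.8, 0, 0, 0.2, 0, 0.8, 0]'

```text
clock: 10.98
eef_pos: [439.0, 249.8, 36.8]
tool_rot: [-3.141, 0.003, 0.589]
force: [-4.2, -2.7, 4.5]
width: 25.3
gripper_force: 63.2
```

```bash
python3 - <<'E'
from h import *
s=still(3); show(s); st(s); print(s["torque"].round(2))
cm,p,d=snap("top","t5"); P=pts(cm,d,False)
q=np.r_[C-30*sx,97]; u,v=proj(cm,q)[0].astype(int)
for k,y in enumerate((70,0,-70)):
    for x in (-33,-20,0,20):
        w=np.r_[C+x*sx+y*sy,93]; u,v=proj(cm,w)[0].round().astype(int); print(k+1,x,np.median(P[v-1:v+2,u-1:u+2,2]).round(1),end=" ")
    print()
E
```

```text
10.98 [438.98 249.79  36.85] [-1.7998e+02  1.7000e-01  3.3740e+01] F [-4.2 -2.7  4.5] w 25.3 q [-0.91  0.82  0.52  2.07 -0.88  0.49 -0.7 ]
stand xy -149.63 -0.4 z 36.85
[-0.51  0.39 -0.06]
1 -33 436.3 1 -20 93.1 1 0 93.1 1 20 94.8 
2 -33 103.5 2 -20 103.0 2 0 100.2 2 20 97.2 
3 -33 94.1 3 -20 92.6 3 0 92.2 3 20 93.9
```

>>> arm_command --series '[0, 0.1, 0, 0.15, 0, 0, 0.2, 0, 0.3, 0, 0, 0.3, 0, 0.45, 0, 0, 0.4, 0, 0.6, 0, 0, 0.4, 0, 0.7, 0]'

```text
clock: 11.45
eef_pos: [443.3, 253.1, 30.1]
tool_rot: [-3.141, 0.001, 0.59]
force: [-3.9, -2.7, 4.8]
width: 25.1
gripper_force: 63.8
```

```bash
cat >> h.py <<'E'
def nests():
    cm,p,d=snap("top"); P=pts(cm,d,False)
    for k,y in enumerate((70,0,-70)):
        print("nest",k+1,end=": ")
        for x in (-33,-20,0,20):
            w=np.r_[C+x*sx+y*sy,97]; u,v=proj(cm,w)[0].round().astype(int); print(x,np.median(P[v-1:v+2,u-1:u+2,2]).round(1),end="; ")
        print()
E
python3 - <<'E'
from h import *
s=still(3); show(s); st(s); print(s["torque"].round(2)); nests()
E
```

```text
11.5 [443.43 253.12  29.95] [-1.80e+02  4.00e-02  3.38e+01] F [-2.3 -2.9  3.7] w 25.3 q [-0.9   0.83  0.51  2.06 -0.89  0.48 -0.69]
stand xy -144.08 -0.13 z 29.95
[-0.2   0.17 -0.04]
nest 1: -33 434.7; -20 92.5; 0 93.1; 20 94.0; 
nest 2: -33 114.1; -20 110.6; 0 104.9; 20 98.0; 
nest 3: -33 93.3; -20 93.0; 0 91.0; 20 93.8;
```

>>> arm_command --series '[0, -0.6, 0, -0.1, 0, 0, -1.4, 0, -0.3, 0, 0, -2.2, 0, -0.4, 0, 0, -3, 0, -0.5, 0, 0, -3.8, 0, -0.5, 0]'

```text
clock: 11.97
eef_pos: [411.2, 232.0, 35.4]
tool_rot: [-3.141, -0.0, 0.591]
force: [1.0, -0.9, -1.9]
width: 24.9
gripper_force: 62.9
```

>>> arm_command --series '[0, -0.8, 0, -0.3, 0, 0, -1.6, 0, -1.3, 0, 0, -2.4, 0, -3, 0, 0, -3, 0, -5, 0, 0, -3, 0, -7, 0]'

```text
clock: 12.38
eef_pos: [385.1, 214.1, 106.3]
tool_rot: [-3.141, 0.002, 0.589]
force: [0.6, -0.3, -1.1]
width: 25.4
gripper_force: 63.0
```

```bash
python3 - <<'E'
from h import *
s=still(3); show(s); st(s); nests()
cm,p,d=snap("wrist","w6")
cm,p,d=snap("top","t6")
u,v=proj(cm,np.r_[C,95])[0].astype(int)
a=cv2.resize(p[v-45:v+70,u-60:u+90,::-1],None,fx=5,fy=5,interpolation=cv2.INTER_CUBIC); cv2.imwrite("pics/t6c.png",a)
E
```

```text
12.53 [387.76 216.02 106.65] [-179.99   -0.2    33.83] F [ 0.5 -0.5 -0.7] w 25.2 q [-0.99  0.65  0.63  2.2  -0.8   0.52 -0.72]
stand xy -210.98 0.24 z 106.65
nest 1: -33 93.1; -20 94.2; 0 93.2; 20 92.1; 
nest 2: -33 102.9; -20 100.9; 0 98.7; 20 84.8; 
nest 3: -33 93.4; -20 93.6; 0 92.9; 20 92.6;
```

View pics/t6c.png

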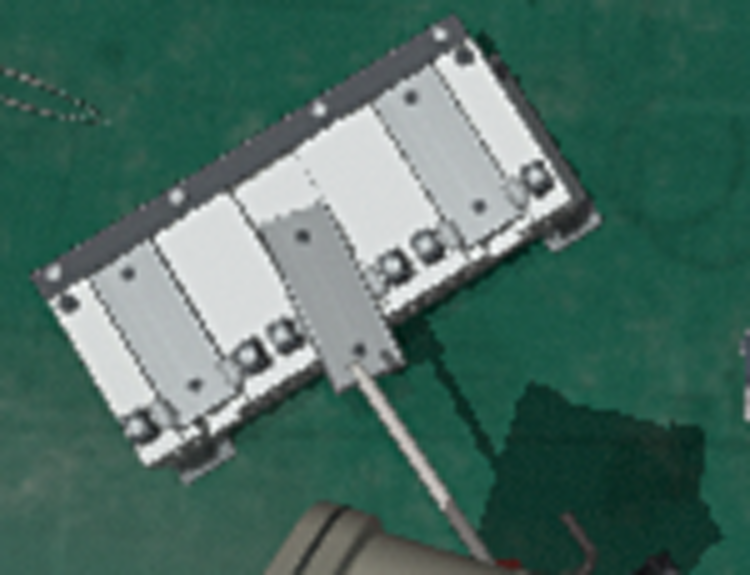

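Blank 2 popped up over its catches (and slid ~17 mm forward, resting stably). Now re-level the screwdriver on free bench area.

>>> arm_command --series '[0, 0.5, 1.5, -3, 0, 0, 1.5, 4, -5, 0, 0, 3, 7, -6, 0, 0, 4.7, 10.2, -6, 0, 0, 6.4, 13.5, -6, 0]'

```text
clock: 13.1
eef_pos: [516.4, 138.9, 164.9]
tool_rot: [-3.141, 0.0, 0.592]
force: [0.2, 0.6, -0.8]
width: 25.3
gripper_force: 63.0
```

>>> arm_command --series '[0, 1.5, 3.2, 0, 0, 0, 3, 6.4, 0, 0, 0, 4.7, 9.8, 0, 0, 0, 6.4, 13.2, 0, 0, 0, 6.7, 14, 0, 0]'

```text
clock: 13.52
eef_pos: [653.6, 54.6, 164.0]
tool_rot: [3.136, -0.001, 0.586]
force: [1.2, -1.6, -0.3]
width: 25.1
gripper_force: 62.9
```

>>> arm_command --series '[0, 0, 0, 1, -7, 0, 0, 0, 2, -14, 0, 0, 0, 3, -21, 0, 0, 0, 4, -28, 0, 0, 0, 5, -35]'

```text
clock: 13.93
eef_pos: [648.0, 60.2, 113.1]
tool_rot: [-3.139, 0.0, 1.207]
force: [-0.6, -0.2, -1.9]
width: 25.4
gripper_force: 62.9
```

>>> arm_command --series '[0, 0, 0, 1, -7, 0, 0, 0, 2, -14, 0, 0, 0, 3, -21, 0, 0, 0, 4, -21, 0, 0, 0, 5, -21]'

```text
clock: 14.35
eef_pos: [648.3, 60.0, 63.6]
tool_rot: [-3.14, -0.001, 1.564]
force: [1.0, 0.3, -0.8]
width: 25.2
gripper_force: 62.9
```

```bash
python3 - <<'E'
from h import *
s=still(3); show(s); nests()
E
```

```text
14.5 [648.04  60.    63.72] [-1.7984e+02  2.0000e-02  8.9690e+01] F [-0.5  0.7 -1.2] w 24.9 q [-0.35  0.87  0.38  1.64 -0.44  0.72  0.24]
nest 1: -33 94.9; -20 93.0; 0 93.5; 20 92.4; 
nest 2: -33 102.3; -20 100.0; 0 98.7; 20 86.2; 
nest 3: -33 92.9; -20 93.3; 0 93.5; 20 93.3;
```

>>> arm_command --series '[0, 0, 0, 1, 0, 0, 0, 0, 2, 0, 0, 0, 0, 3, 0, 0, 0, 0, 3.5, 0, 0, 0, 0, 4, 0]'

```text
clock: 14.97
eef_pos: [648.5, 60.1, 24.0]
tool_rot: [-3.14, 0.0, 1.568]
force: [0.7, 0.4, -1.3]
width: 25.0
gripper_force: 62.9
```

>>> arm_command --series '[0, 0, 0, 0.4, 0, 0, 0, 0, 0.8, 0, 0, 0, 0, 1.2, 0, 0, 0, 0, 1.6, 0, 0, 0, 0, 1.7, 0]'

```text
clock: 15.38
eef_pos: [649.4, 65.7, 11.0]
tool_rot: [3.141, -0.008, 1.57]
force: [-7.7, 10.2, 25.0]
width: 25.3
gripper_force: 68.8
```

```bash
cat >> h.py <<'E'
def shank(f=None):
    s=monitor.read_state(); cm,p,d=snap("wrist",f); P=pts(cm,d); zt=s["eef_pos"][2]
    yaw=s["tool_rot"][2]; X=np.array([np.cos(yaw),np.sin(yaw)]);Y=np.array([np.sin(yaw),-np.cos(yaw)])
    Q=np.dstack([(P[...,:2]-s["eef_pos"][:2])@X,(P[...,:2]-s["eef_pos"][:2])@Y,P[...,2]-zt])
    for a in (30,40,44,48,60,80,100,115):
        m=(np.abs(Q[...,0]-a)<3)&(np.abs(Q[...,1])<15)&(Q[...,2]>5)&(d>0)
        q=Q[m]
        if len(q): print("ahead",a,"lat",(q[:,1].min()+q[:,1].max()).round(1)/2,"top-TCP",np.percentile(q[:,2],85).round(1))
E
python3 - <<'E'
from h import *
s=still(3); show(s); shank()
E
```

```text
15.38 [649.37  65.7   11.03] [179.99  -0.45  89.95] F [-7.7 10.2 25. ] w 25.3 q [-0.33  0.94  0.33  1.65 -0.48  0.63  0.27]
ahead 30 lat 0.45 top-TCP 24.9
ahead 40 lat 0.65 top-TCP 28.0
ahead 44 lat 0.75 top-TCP 28.0
ahead 48 lat 0.75 top-TCP 25.4
ahead 60 lat 0.6 top-TCP 24.2
ahead 80 lat 0.9 top-TCP 28.2
ahead 100 lat 1.05 top-TCP 32.2
ahead 115 lat 1.05 top-TCP 33.7
```

>>> arm_command --series '[60, 0, 0, -0.5, 0, 60, 0, 0, -0.5, 0, 60, 0, 0, -0.5, 0, 60, 0, 0, -0.5, 0, 60, 0, 0, -0.5, 0]'

```text
clock: 15.85
eef_pos: [651.7, 59.9, 14.4]
tool_rot: [3.137, -0.0, 1.567]
force: [3.5, 1.6, 7.3]
width: 51.0
gripper_force: 1.7
```

```bash
python3 - <<'E'
from h import *
s=still(3); show(s); shank("w7"); cm,p,d=snap("wrist")
P,o=driver(cm,p,d)
for x in o: print(x)
E
```

```text
15.85 [651.69  59.86  14.37] [ 1.7972e+02 -1.0000e-02  8.9790e+01] F [3.5 1.6 7.3] w 51.0 q [-0.33  0.94  0.34  1.65 -0.48  0.63  0.27]
ahead 30 lat -2.55 top-TCP 10.5
ahead 40 lat -2.35 top-TCP 8.5
ahead 44 lat -2.65 top-TCP 8.4
ahead 48 lat -2.5 top-TCP 8.9
ahead 60 lat -2.4 top-TCP 6.6
(((649.2669677734375, 73.31326293945312), (25.902902603149414, 91.29933166503906), 0.9950584769248962), array([16.7, 22.8, 25.8]))
```

>>> arm_command --series '[60, 0.7, -0.2, 0, -1, 60, 1.3, -0.2, 0.4, -1, 60, 1.3, -0.2, 0.8, -1, 60, 1.3, -0.2, 1, -1, 60, 1.3, -0.2, 1, -1]'

```text
clock: 16.37
eef_pos: [654.5, 74.3, 4.8]
tool_rot: [3.127, -0.001, 1.585]
force: [11.5, 3.3, -0.5]
width: 51.7
gripper_force: 0.0
```

>>> arm_command --series '[0, 0, 0, 0, 0, 0, 0, 0, 0, 0, 0, 0, 0, 0, 0, 0, 0, 0, 0, 0, 0, 0, 0, 0, 0]'

```text
clock: 16.78
eef_pos: [646.9, 72.3, 3.0]
tool_rot: [-3.141, 0.001, 1.584]
force: [0.9, -1.3, 2.7]
width: 25.2
gripper_force: 59.6
```

>>> arm_command --series '[0, 0, 0, 0, 0, 0, 0, 0, -2, 0, 0, 0, 0, -4, 0, 0, 0, 0, -7, 0, 0, 0, 0, -10, 0]'

```text
clock: 17.2
eef_pos: [644.9, 73.0, 102.4]
tool_rot: [-3.136, 0.0, 1.585]
force: [0.6, -0.5, -0.6]
width: 25.4
gripper_force: 59.2
```

```bash
python3 - <<'E'
from h import *
s=still(3); show(s); shank()
for k in (1,0,-1):
    w=np.r_[C-208*sx+70*k*sy,150]-s["eef_pos"]; print(k,w.round(0),tool(s,w))
E
```

```text
17.35 [647.96  73.09 104.99] [ 1.7984e+02 -3.0000e-02  9.0820e+01] F [ 0.2  0.2 -1.1] w 24.9 q [-0.39  0.81  0.41  1.63 -0.42  0.78  0.22]
ahead 30 lat 0.3 top-TCP 19.5
ahead 40 lat 0.55 top-TCP 20.5
ahead 44 lat 0.55 top-TCP 19.7
ahead 48 lat 0.25 top-TCP 15.1
ahead 60 lat 0.2 top-TCP 13.0
ahead 80 lat 0.55 top-TCP 12.9
ahead 100 lat 0.55 top-TCP 13.2
ahead 115 lat 0.2 top-TCP 13.2
1 [-297.  202.   45.] [ 20.67 -29.38  -4.5 ]
0 [-258.  144.   45.] [ 14.81 -25.55  -4.5 ]
-1 [-218.   86.   45.] [  8.95 -21.72  -4.5 ]
```

```bash
python3 - <<'E'
from h import *
z=np.load("w2.npz"); P=pts(dict(mtx=z["mtx"],R=z["R"],t=z["t"]),z["d"])
a=(P[...,:2]-C)@sx; b=(P[...,:2]-C)@sy
for lo in range(-270,-100,15):
    m=(a>lo)&(a<lo+15)&(np.abs(b+70)<18)&(z["d"]>0); m2=(a>lo)&(a<lo+15)&(np.abs(b+70)<45)&(z["d"]>0)
    print(lo,m.sum(),P[m][:,2].max().round() if m.any() else None,P[m2][:,2].max().round() if m2.any() else None)
# hex key, tin
cm=viewer.camera_model("top"); 
E
```

```text
-270 298 4.0 50.0
-255 309 4.0 51.0
-240 331 4.0 21.0
-225 343 4.0 21.0
-210 355 4.0 21.0
-195 365 4.0 21.0
-180 386 4.0 19.0
-165 394 5.0 6.0
-150 412 5.0 5.0
-135 418 4.0 5.0
-120 430 4.0 4.0
-105 444 4.0 5.0
```

>>> arm_command --series '[0, 0, 0, -3, 0, 0, 0.4, -1, -5, 0, 0, 1.6, -4, -5, 0, 0, 3.2, -7.8, -5, 0, 0, 4.6, -11.2, -5, 0]'

```text
clock: 17.82
eef_pos: [531.0, 117.7, 151.4]
tool_rot: [-3.137, 0.0, 1.585]
force: [-0.5, 1.7, -1.3]
width: 25.3
gripper_force: 59.4
```

>>> arm_command --series '[0, 1.5, -3.6, 0, 0, 0, 3, -7.2, 0, 0, 0, 4.3, -10.5, 0, 0, 0, 4.3, -10.5, 0, 0, 0, 4.3, -10.5, 0, 0]'

```text
clock: 18.23
eef_pos: [425.4, 159.6, 151.9]
tool_rot: [-3.136, 0.001, 1.588]
force: [0.7, -0.5, -1.5]
width: 25.2
gripper_force: 59.5
```

>>> arm_command --series '[0, 0, 0, 0, 7, 0, 0, 0, 0, 14, 0, 0, 0, 0, 21, 0, 0, 0, 0, 28, 0, 0, 0, 0, 35]'

```text
clock: 18.65
eef_pos: [429.6, 158.1, 152.4]
tool_rot: [3.141, 0.001, 0.967]
force: [-1.1, 0.1, -1.4]
width: 25.0
gripper_force: 59.4
```

>>> arm_command --series '[0, 0, 0, 0, 7, 0, 0, 0, 0, 14, 0, 0, 0, 0, 21, 0, 0, 0, 0, 21.8, 0, 0, 0, 0, 21.8]'

```text
clock: 19.07
eef_pos: [429.3, 158.2, 152.5]
tool_rot: [3.14, 0.001, 0.596]
force: [0.4, -0.2, -1.3]
width: 25.1
gripper_force: 59.4
```

```bash
python3 - <<'E'
from h import *
s=still(4); show(s); st(s); shank()
w=np.r_[C-208*sx-70*sy,69.7]-s["eef_pos"]; print(tool(s,w))
E
```

```text
19.12 [429.2  158.42 152.63] [1.7995e+02 7.0000e-02 3.4170e+01] F [ 0.1 -0.2 -2. ] w 25.3 q [-0.91  0.6   0.74  2.13 -0.67  0.66 -0.68]
stand xy -208.83 -70.69 z 152.63
ahead 30 lat -0.6 top-TCP 19.5
ahead 40 lat -0.35 top-TCP 20.6
ahead 44 lat -0.3 top-TCP 19.7
ahead 48 lat -0.7 top-TCP 15.1
ahead 60 lat -0.55 top-TCP 13.0
ahead 80 lat -0.4 top-TCP 13.1
ahead 100 lat -0.4 top-TCP 13.0
ahead 115 lat -0.55 top-TCP 13.2
[ 0.08 -0.07  8.29]
```

>>> arm_command --series '[0, 0, 0, 2.5, 0, 0, 0, 0, 5, 0, 0, 0.1, -0.1, 7, 0, 0, 0.1, -0.1, 8.3, 0, 0, 0.1, -0.1, 8.3, 0]'

```text
clock: 19.58
eef_pos: [427.9, 159.9, 68.2]
tool_rot: [-3.14, 0.004, 0.595]
force: [0.2, -0.3, -0.8]
width: 25.6
gripper_force: 59.5
```

```bash
python3 - <<'E'
from h import *
s=still(4); show(s); st(s)
E
```

```text
19.73 [429.79 160.08  70.72] [ 1.7999e+02 -5.0000e-02  3.4040e+01] F [-0.2 -0.2 -0.3] w 25.1 q [-0.78  0.72  0.54  2.18 -0.86  0.46 -0.52]
stand xy -207.42 -69.64 z 70.72
```

>>> arm_command --series '[0, 0.8, 0, 0, 0, 0, 1.5, 0, 0, 0, 0, 2.2, 0, 0, 0, 0, 2.8, 0, 0, 0, 0, 2.8, 0, 0, 0]'

```text
clock: 20.15
eef_pos: [454.3, 177.4, 70.5]
tool_rot: [3.141, -0.002, 0.596]
force: [-0.3, 0.3, -0.4]
width: 25.5
gripper_force: 59.5
```

>>> arm_command --series '[0, 0.7, 0, 0, 0, 0, 1.4, 0, 0, 0, 0, 2, 0, 0, 0, 0, 2.5, 0, 0, 0, 0, 2.5, 0, 0, 0]'

```text
clock: 20.57
eef_pos: [474.4, 190.8, 70.1]
tool_rot: [3.141, -0.001, 0.595]
force: [0.2, 0.4, -1.0]
width: 25.5
gripper_force: 59.5
```

```bash
python3 - <<'E'
from h import *
s=still(4); show(s); st(s)
E
```

```text
20.67 [473.04 189.92  70.07] [1.800e+02 2.000e-02 3.403e+01] F [ 0.1  0.4 -1.5] w 25.8 q [-0.82  0.77  0.59  2.05 -0.82  0.57 -0.61]
stand xy -154.87 -69.09 z 70.07
```

>>> arm_command --series '[0, 0, 0, 0.3, 0, 0, 0.05, 0, 0.6, 0, 0, 0.1, 0, 0.9, 0, 0, 0.15, 0, 1.2, 0, 0, 0.15, 0, 1.5, 0]'

```text
clock: 21.08
eef_pos: [474.5, 190.7, 55.1]
tool_rot: [3.142, -0.0, 0.593]
force: [-2.5, -0.8, 4.2]
width: 25.2
gripper_force: 60.6
```

>>> arm_command --series '[0, 0.05, 0, 0.3, 0, 0, 0.1, 0, 0.6, 0, 0, 0.15, 0, 0.9, 0, 0, 0.25, 0, 1.2, 0, 0, 0.25, 0, 1.2, 0]'

```text
clock: 21.5
eef_pos: [474.9, 191.2, 42.8]
tool_rot: [-3.141, 0.003, 0.593]
force: [-5.6, -2.8, 9.8]
width: 25.0
gripper_force: 62.1
```

>>> arm_command --series '[0, 0.05, 0, 0.2, 0, 0, 0.1, 0, 0.4, 0, 0, 0.2, 0, 0.6, 0, 0, 0.3, 0, 0.8, 0, 0, 0.3, 0, 0.8, 0]'

```text
clock: 21.92
eef_pos: [477.0, 192.8, 34.3]
tool_rot: [-3.141, 0.004, 0.593]
force: [-4.9, -3.5, 4.7]
width: 25.2
gripper_force: 62.2
```

```bash
python3 - <<'E'
from h import *
s=still(4); show(s); st(s); nests()
E
```

```text
21.92 [477.05 192.8   34.31] [-179.95    0.22   33.98] F [-4.9 -3.5  4.7] w 25.2 q [-0.78  0.83  0.53  2.04 -0.87  0.51 -0.57]
stand xy -149.94 -68.94 z 34.31
nest 1: -33 92.3; -20 93.9; 0 94.4; 20 92.4; 
nest 2: -33 101.7; -20 102.9; 0 98.0; 20 86.8; 
nest 3: -33 405.3; -20 101.8; 0 98.3; 20 96.2;
```

>>> arm_command --series '[0, 0.05, 0, 0.1, 0, 0, 0.1, 0, 0.2, 0, 0, 0.2, 0, 0.3, 0, 0, 0.3, 0, 0.4, 0, 0, 0.3, 0, 0.4, 0]'

```text
clock: 22.38
eef_pos: [480.7, 195.1, 30.7]
tool_rot: [-3.141, 0.002, 0.593]
force: [-4.7, -2.7, 4.7]
width: 25.3
gripper_force: 62.6
```

```bash
python3 - <<'E'
from h import *
s=still(4); show(s); st(s); nests()
E
```

```text
22.38 [480.72 195.11  30.72] [-1.7998e+02  9.0000e-02  3.4000e+01] F [-4.7 -2.7  4.7] w 25.3 q [-0.77  0.84  0.52  2.03 -0.88  0.51 -0.57]
stand xy -145.61 -69.08 z 30.72
nest 1: -33 93.4; -20 93.7; 0 93.4; 20 92.3; 
nest 2: -33 102.3; -20 100.7; 0 99.2; 20 85.1; 
nest 3: -33 404.4; -20 107.4; 0 102.5; 20 96.7;
```

>>> arm_command --series '[0, -0.7, 0, 0.3, 0, 0, -1.4, 0, 0.5, 0, 0, -2.2, 0, 0.4, 0, 0, -3, 0, 0.3, 0, 0, -3.8, 0, 0.2, 0]'

```text
clock: 22.85
eef_pos: [448.7, 173.9, 29.0]
tool_rot: [-3.141, 0.001, 0.594]
force: [-0.4, -0.3, -0.6]
width: 24.9
gripper_force: 61.8
```

>>> arm_command --series '[0, -1, 0, -0.3, 0, 0, -2, 0, -1.3, 0, 0, -2.8, 0, -3, 0, 0, -3, 0, -6, 0, 0, -3, 0, -9, 0]'

```text
clock: 23.27
eef_pos: [422.6, 156.1, 120.2]
tool_rot: [-3.14, 0.003, 0.592]
force: [0.8, 1.2, -1.3]
width: 25.4
gripper_force: 61.8
```

```bash
python3 - <<'E'
from h import *
s=still(4); show(s); st(s); nests()
w=np.r_[650,60,150]-s["eef_pos"]; print(tool(s,w))
E
```

```text
23.47 [424.74 157.79 120.17] [-1.7997e+02 -1.1000e-01  3.4040e+01] F [-0.3  0.5 -2.6] w 25.2 q [-0.86  0.64  0.67  2.17 -0.75  0.57 -0.61]
stand xy -212.88 -68.72 z 120.17
nest 1: -33 93.4; -20 93.8; 0 94.3; 20 93.3; 
nest 2: -33 101.7; -20 101.6; 0 99.9; 20 85.4; 
nest 3: -33 108.5; -20 106.3; 0 100.7; 20 96.9; 
[13.19 20.71 -2.98]
```

>>> arm_command --series '[0, 0.5, 1, -2, 0, 0, 2, 3.5, -3, 0, 0, 4, 7, -3, 0, 0, 6, 10, -3, 0, 0, 7.6, 12.6, -3, 0]'

```text
clock: 23.93
eef_pos: [559.9, 94.4, 148.2]
tool_rot: [-3.141, 0.001, 0.593]
force: [0.8, 0.4, -1.3]
width: 25.2
gripper_force: 61.8
```

>>> arm_command --series '[0, 2, 3, 0, 0, 0, 4, 6, 0, 0, 0, 5.6, 8.1, 0, 0, 0, 5.6, 8.1, 0, 0, 0, 5.6, 8.1, 0, 0]'

```text
clock: 24.35
eef_pos: [649.8, 58.3, 147.1]
tool_rot: [-3.14, 0.003, 0.592]
force: [-1.9, -0.2, -0.5]
width: 25.1
gripper_force: 61.8
```

>>> arm_command --series '[0, 0, 0, 1, -7, 0, 0, 0, 2, -14, 0, 0, 0, 3, -21, 0, 0, 0, 4, -28, 0, 0, 0, 5, -35]'

```text
clock: 24.77
eef_pos: [647.7, 61.2, 97.7]
tool_rot: [-3.138, 0.0, 1.212]
force: [-0.7, -0.2, -2.3]
width: 25.1
gripper_force: 61.8
```

>>> arm_command --series '[0, 0, 0, 1.5, -7, 0, 0, 0, 3, -14, 0, 0, 0, 5, -21, 0, 0, 0, 7, -21, 0, 0, 0, 7.5, -21]'

```text
clock: 25.18
eef_pos: [645.6, 61.0, 20.5]
tool_rot: [-3.133, -0.001, 1.572]
force: [-0.2, -0.5, -2.2]
width: 25.3
gripper_force: 61.8
```

```bash
python3 - <<'E'
from h import *
s=still(4); show(s); shank()
E
```

```text
25.38 [650.05  60.11  24.73] [180.     0.    90.02] F [ 0.2 -1.7 -0.1] w 25.2 q [-0.34  0.92  0.36  1.65 -0.48  0.65  0.27]
ahead 30 lat 0.4 top-TCP 31.3
ahead 40 lat 0.3 top-TCP 34.8
ahead 44 lat 0.3 top-TCP 32.8
ahead 48 lat 0.25 top-TCP 30.4
ahead 60 lat 0.25 top-TCP 34.9
ahead 80 lat 0.25 top-TCP 42.4
ahead 100 lat 0.2 top-TCP 49.9
```

Down further onto the bench, open, then check the handle.

>>> arm_command --series '[0, 0, 0, 0.4, 0, 0, 0, 0, 0.8, 0, 0, 0, 0, 1.1, 0, 0, 0, 0, 1.2, 0, 0, 0, 0, 1.2, 0]'

```text
clock: 25.85
eef_pos: [651.3, 61.2, 14.9]
tool_rot: [3.139, -0.002, 1.572]
force: [-3.6, 2.0, 14.4]
width: 25.1
gripper_force: 64.3
```

>>> arm_command --series '[60, 0, 0, 0, 0, 60, 0, 0, 0, 0, 60, 0, 0, 0, 0, 60, 0, 0, 0, 0, 60, 0, 0, 0, 0]'

```text
clock: 26.27
eef_pos: [653.1, 59.5, 12.7]
tool_rot: [3.136, 0.001, 1.571]
force: [5.2, -0.9, -0.7]
width: 51.1
gripper_force: 2.8
```

```bash
python3 - <<'E'
from h import *
s=still(4); show(s); cm,p,d=snap("wrist")
P,o=driver(cm,p,d)
for x in o: print(x)
w=np.r_[np.array(o[0][0][0]),4.5]-s["eef_pos"]; print(tool(s,w))
E
```

```text
26.27 [653.12  59.49  12.72] [1.7967e+02 4.0000e-02 9.0020e+01] F [ 5.2 -0.9 -0.7] w 51.1 q [-0.33  0.94  0.35  1.65 -0.48  0.63  0.28]
(((651.7487182617188, 71.26258850097656), (25.652984619140625, 91.67919158935547), 0.30475372076034546), array([16.7, 22.8, 25.8]))
[ 1.18 -0.14  0.82]
```

>>> arm_command --series '[60, 0.6, -0.1, 0, 0, 60, 1.2, -0.1, 0.3, 0, 60, 1.2, -0.1, 0.6, 0, 60, 1.2, -0.1, 0.8, 0, 60, 1.2, -0.1, 0.8, 0]'

```text
clock: 26.73
eef_pos: [654.4, 73.2, 5.3]
tool_rot: [3.131, -0.001, 1.572]
force: [8.9, 2.7, 0.2]
width: 51.6
gripper_force: 0.0
```

>>> arm_command --series '[0, 0, 0, 0, 0, 0, 0, 0, 0, 0, 0, 0, 0, 0, 0, 0, 0, 0, 0, 0, 0, 0, 0, 0, 0]'

```text
clock: 27.15
eef_pos: [648.9, 71.5, 4.2]
tool_rot: [-3.141, 0.0, 1.571]
force: [-0.1, 0.1, 2.3]
width: 25.3
gripper_force: 59.7
```

>>> arm_command --series '[0, 0, 0, 0, 0, 0, 0, 0, -2, 0, 0, 0, 0, -5, 0, 0, 0, 0, -9, 0, 0, 0, 0, -13, 0]'

```text
clock: 27.57
eef_pos: [647.4, 71.6, 133.8]
tool_rot: [-3.137, 0.001, 1.571]
force: [1.2, -0.8, -1.0]
width: 25.3
gripper_force: 59.2
```

```bash
python3 - <<'E'
from h import *
s=still(4); show(s); shank()
w=np.r_[C-208*sx+70*sy,140]-s["eef_pos"]; print(tool(s,w))
E
```

```text
27.77 [649.22  71.94 134.82] [ 1.7995e+02 -3.0000e-02  9.0020e+01] F [-0.6  0.8 -2.1] w 25.2 q [-0.4   0.78  0.44  1.61 -0.41  0.85  0.2 ]
ahead 30 lat 0.4 top-TCP 18.5
ahead 40 lat 0.25 top-TCP 19.2
ahead 44 lat 0.35 top-TCP 17.7
ahead 48 lat 0.25 top-TCP 11.9
ahead 60 lat 0.2 top-TCP 11.9
ahead 80 lat 0.55 top-TCP 11.9
ahead 100 lat 0.55 top-TCP 11.9
ahead 115 lat 0.2 top-TCP 12.1
[ 20.37 -29.79  -0.52]
```

>>> arm_command --series '[0, 1.5, -2.5, -1.5, 0, 0, 3.7, -5.5, -1.5, 0, 0, 6, -8.8, -1.5, 0, 0, 8.2, -12, -1.5, 0, 0, 10.4, -15.2, -1.5, 0]'

```text
clock: 28.23
eef_pos: [493.8, 176.1, 147.1]
tool_rot: [-3.137, 0.002, 1.571]
force: [1.2, 1.1, -1.1]
width: 25.4
gripper_force: 59.5
```

>>> arm_command --series '[0, 2.2, -3.2, 0, 0, 0, 4.4, -6.4, 0, 0, 0, 6.6, -9.6, 0, 0, 0, 8.8, -12.8, 0, 0, 0, 10, -14.6, 0, 0]'

```text
clock: 28.65
eef_pos: [345.2, 276.8, 147.2]
tool_rot: [-3.135, 0.003, 1.575]
force: [0.2, -0.6, -1.2]
width: 25.1
gripper_force: 59.5
```

>>> arm_command --series '[0, 0, 0, 0, 7, 0, 0, 0, 0, 14, 0, 0, 0, 0, 21, 0, 0, 0, 0, 28, 0, 0, 0, 0, 35]'

```text
clock: 29.07
eef_pos: [349.7, 274.8, 147.7]
tool_rot: [-3.141, 0.004, 0.955]
force: [-0.4, 0.9, -0.6]
width: 25.7
gripper_force: 59.5
```

>>> arm_command --series '[0, 0, 0, 0, 7, 0, 0, 0, 0, 14, 0, 0, 0, 0, 21, 0, 0, 0, 0, 21, 0, 0, 0, 0, 21]'

```text
clock: 29.48
eef_pos: [350.1, 275.0, 147.9]
tool_rot: [3.14, 0.003, 0.597]
force: [0.1, 0.2, -1.6]
width: 25.3
gripper_force: 59.5
```

```bash
python3 - <<'E'
from h import *
s=still(4); show(s); st(s)
w=np.r_[C-208*sx+70*sy,71.1]-s["eef_pos"]; print(tool(s,w))
E
```

```text
29.48 [350.14 274.95 147.92] [179.92   0.19  34.22] F [ 0.1  0.2 -1.6] w 25.3 q [-1.25  0.61  0.77  2.16 -0.71  0.65 -0.94]
stand xy -209.21 70.13 z 147.92
[0.12 0.01 7.68]
```

>>> arm_command --series '[0, 0, 0, 2.5, 0, 0, 0, 0, 5, 0, 0, 0.1, 0, 6.7, 0, 0, 0.1, 0, 7.7, 0, 0, 0.1, 0, 7.7, 0.2]'

```text
clock: 29.9
eef_pos: [350.5, 275.2, 70.1]
tool_rot: [-3.141, 0.005, 0.593]
force: [0.2, -0.1, -1.1]
width: 25.5
gripper_force: 59.5
```

```bash
python3 - <<'E'
from h import *
s=still(6); show(s); st(s)
E
```

```text
30.05 [352.18 276.06  72.4 ] [180.     0.    33.87] F [ 0.5 -0.4  0.1] w 25.1 q [-1.11  0.72  0.57  2.21 -0.91  0.47 -0.78]
stand xy -206.9 69.9 z 72.4
```

>>> arm_command --series '[0, 0, 0, 0.1, 0, 0, 0.8, 0, 0.1, 0, 0, 1.6, 0, 0.1, 0, 0, 2.4, 0, 0.1, 0, 0, 2.4, 0, 0.1, 0]'

```text
clock: 30.47
eef_pos: [374.6, 291.4, 71.6]
tool_rot: [3.141, -0.004, 0.592]
force: [1.3, -0.1, -1.1]
width: 25.3
gripper_force: 59.5
```

>>> arm_command --series '[0, 0.7, 0, 0, 0, 0, 1.5, 0, 0, 0, 0, 2.3, 0, 0, 0, 0, 2.9, 0, 0, 0, 0, 2.9, 0, 0, 0]'

```text
clock: 30.88
eef_pos: [397.8, 306.8, 71.2]
tool_rot: [3.141, -0.002, 0.591]
force: [0.1, -0.6, -1.6]
width: 25.5
gripper_force: 59.5
```

```bash
python3 - <<'E'
from h import *
s=still(4); show(s); st(s)
E
```

```text
30.98 [396.05 305.69  71.04] [1.7999e+02 2.0000e-02 3.3820e+01] F [-0.2  0.2 -1.7] w 25.3 q [-1.11  0.77  0.62  2.07 -0.86  0.57 -0.85]
stand xy -153.96 69.94 z 71.04
```

>>> arm_command --series '[0, 0, 0, 0.3, 0, 0, 0.05, 0, 0.6, 0, 0, 0.1, 0, 0.9, 0, 0, 0.15, 0, 1.2, 0, 0, 0.15, 0, 1.5, 0]'

```text
clock: 31.4
eef_pos: [397.6, 306.8, 56.1]
tool_rot: [-3.141, -0.001, 0.59]
force: [-0.9, 0.3, 4.6]
width: 25.3
gripper_force: 60.6
```

>>> arm_command --series '[0, 0.05, 0, 0.3, 0, 0, 0.1, 0, 0.6, 0, 0, 0.15, 0, 0.9, 0, 0, 0.25, 0, 1.2, 0, 0, 0.25, 0, 1.2, 0]'

```text
clock: 31.82
eef_pos: [397.9, 307.0, 43.5]
tool_rot: [-3.141, 0.003, 0.59]
force: [-4.1, -2.5, 6.4]
width: 25.2
gripper_force: 61.6
```

>>> arm_command --series '[0, 0.1, 0, 0.25, 0, 0, 0.2, 0, 0.5, 0, 0, 0.3, 0, 0.75, 0, 0, 0.5, 0, 1, 0, 0, 0.6, 0, 1.2, 0]'

```text
clock: 32.23
eef_pos: [400.2, 308.9, 30.9]
tool_rot: [-3.14, 0.009, 0.59]
force: [-6.9, -4.5, 5.7]
width: 25.1
gripper_force: 62.7
```

```bash
python3 - <<'E'
from h import *
s=still(4); show(s); st(s); nests()
E
```

```text
32.28 [400.37 309.01  30.63] [-179.92    0.49   33.81] F [-6.7 -4.7  4.1] w 24.9 q [-1.06  0.84  0.55  2.06 -0.92  0.51 -0.79]
stand xy -148.53 70.28 z 30.63
nest 1: -33 104.0; -20 102.8; 0 99.5; 20 98.5; 
nest 2: -33 101.2; -20 100.1; 0 100.0; 20 84.5; 
nest 3: -33 109.1; -20 105.9; 0 99.6; 20 97.1;
```

>>> arm_command --series '[0, 0.1, 0, 0.05, 0, 0, 0.2, 0, 0.1, 0, 0, 0.3, 0, 0.15, 0, 0, 0.3, 0, 0.2, 0, 0, 0.3, 0, 0.2, 0]'

```text
clock: 32.75
eef_pos: [405.1, 311.9, 29.5]
tool_rot: [-3.141, 0.004, 0.59]
force: [-4.2, -3.0, 2.9]
width: 25.1
gripper_force: 62.9
```

```bash
python3 - <<'E'
from h import *
s=still(4); show(s); st(s); nests()
E
```

```text
32.75 [405.12 311.94  29.45] [-179.97    0.21   33.81] F [-4.2 -3.   2.9] w 25.1 q [-1.06  0.85  0.55  2.05 -0.92  0.51 -0.8 ]
stand xy -142.95 70.05 z 29.45
nest 1: -33 113.2; -20 109.3; 0 102.3; 20 101.1; 
nest 2: -33 101.2; -20 100.1; 0 99.2; 20 85.7; 
nest 3: -33 109.3; -20 105.1; 0 99.2; 20 97.9;
```

>>> arm_command --series '[0, -0.7, 0, 0.2, 0, 0, -1.4, 0, 0.2, 0, 0, -2.2, 0, 0.1, 0, 0, -3, 0, 0, 0, 0, -3.8, 0, -0.1, 0]'

```text
clock: 33.22
eef_pos: [374.2, 291.2, 31.1]
tool_rot: [3.142, 0.001, 0.59]
force: [0.1, 0.3, -0.2]
width: 25.2
gripper_force: 62.2
```

>>> arm_command --series '[0, -1, 0, -0.3, 0, 0, -2, 0, -1.3, 0, 0, -2.8, 0, -3, 0, 0, -3, 0, -6, 0, 0, -3, 0, -9.5, 0]'

```text
clock: 33.63
eef_pos: [347.8, 273.3, 126.7]
tool_rot: [-3.141, 0.005, 0.589]
force: [1.3, 1.6, -1.0]
width: 25.0
gripper_force: 62.1
```

```bash
python3 - <<'E'
from h import *
s=still(4); show(s); st(s); nests()
w=np.r_[650,60,150]-s["eef_pos"]; print(tool(s,w))
cm=viewer.camera_model("top"); p,d=viewer.get_image("top"); cv2.imwrite("pics/t8.png",p[:,:,::-1])
cv2.imwrite("pics/t8c.png",cv2.resize(p[185:345,150:350,::-1],None,fx=4,fy=3.75,interpolation=cv2.INTER_CUBIC))
E
```

```text
33.83 [349.95 275.61 127.12] [-1.7993e+02 -1.1000e-01  3.3860e+01] F [ 0.3  0.  -1.3] w 25.2 q [-1.21  0.63  0.72  2.18 -0.77  0.6  -0.89]
stand xy -209.0 70.78 z 127.12
nest 1: -33 109.2; -20 107.9; 0 101.5; 20 97.7; 
nest 2: -33 102.2; -20 100.1; 0 97.7; 20 85.6; 
nest 3: -33 109.4; -20 106.5; 0 102.5; 20 97.4; 
[12.9  34.62 -2.29]
```

View pics/t8c.png

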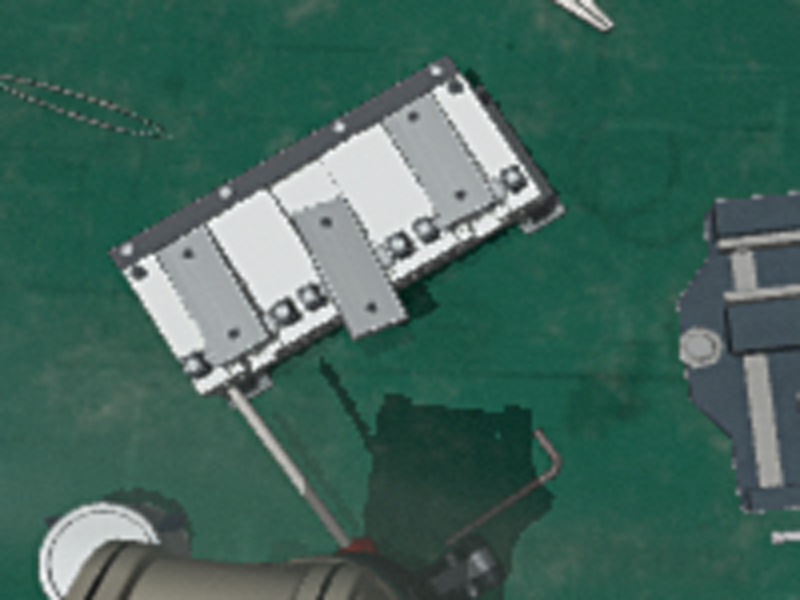

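All three blanks are levered up (nests 1 and 3 on catches at 12°; nest 2 slid forward). Laying the screwdriver down.

>>> arm_command --series '[0, 0.8, 2, -2, 0, 0, 2.1, 5.5, -2.5, 0, 0, 3.5, 9.2, -2.5, 0, 0, 4.9, 13, -2.5, 0, 0, 6.3, 16.8, -2.5, 0]'

```text
clock: 34.35
eef_pos: [496.4, 169.4, 149.9]
tool_rot: [-3.14, 0.002, 0.591]
force: [-0.3, 0.8, -1.2]
width: 25.1
gripper_force: 62.2
```

>>> arm_command --series '[0, 1.4, 3.8, 0, 0, 0, 2.8, 7.6, 0, 0, 0, 4.2, 11.4, 0, 0, 0, 5.6, 15, 0, 0, 0, 6.6, 17.8, 0, 0]'

```text
clock: 34.77
eef_pos: [651.5, 56.4, 149.2]
tool_rot: [-3.141, 0.002, 0.588]
force: [0.9, 0.6, -1.5]
width: 25.5
gripper_force: 62.2
```

>>> arm_command --series '[0, 0, 0, 1, -7, 0, 0, 0, 2, -14, 0, 0, 0, 3, -21, 0, 0, 0, 4, -28, 0, 0, 0, 5, -35]'

```text
clock: 35.18
eef_pos: [648.7, 59.3, 98.5]
tool_rot: [-3.138, 0.001, 1.206]
force: [-0.4, -1.3, -1.3]
width: 25.1
gripper_force: 62.1
```

>>> arm_command --series '[0, 0, 0, 1.5, -7, 0, 0, 0, 3, -14, 0, 0, 0, 5, -21, 0, 0, 0, 7, -21, 0, 0, 0, 7.8, -21]'

```text
clock: 35.6
eef_pos: [646.8, 59.3, 18.9]
tool_rot: [-3.134, -0.001, 1.566]
force: [-2.0, 7.0, 19.6]
width: 25.2
gripper_force: 65.1
```

```bash
python3 - <<'E'
from h import *
s=still(4); show(s)
E
```

```text
35.8 [649.89  59.12  22.78] [-1.7996e+02  1.0000e-02  8.9770e+01] F [ 0.8  0.4 -1. ] w 24.9 q [-0.34  0.93  0.36  1.65 -0.48  0.65  0.27]
```

>>> arm_command --series '[0, 0, 0, 0.4, 0, 0, 0, 0, 0.8, 0, 0, 0, 0, 1, 0, 0, 0, 0, 1, 0, 0, 0, 0, 1, 0]'

```text
clock: 36.22
eef_pos: [651.3, 61.5, 16.0]
tool_rot: [3.139, -0.003, 1.568]
force: [-4.3, 3.4, 13.8]
width: 25.5
gripper_force: 64.8
```

>>> arm_command --series '[60, 0, 0, 0, 0, 60, 0, 0, 0, 0, 60, 0, 0, 0, 0, 60, 0, 0, 0, 0, 60, 0, 0, 0, 0]'

```text
clock: 36.63
eef_pos: [652.0, 59.3, 13.9]
tool_rot: [3.138, 0.0, 1.567]
force: [4.7, 0.5, 2.7]
width: 51.4
gripper_force: 2.4
```

>>> arm_command --series '[60, 0, 0, -2, 0, 60, 0, 0, -5, 0, 60, 0, 0, -9, 0, 60, 0, 0, -13, 0, 60, 0, 0, -17, 0]'

```text
clock: 37.05
eef_pos: [648.0, 59.2, 183.7]
tool_rot: [-3.137, 0.0, 1.567]
force: [-0.1, 0.3, 0.0]
width: 51.2
gripper_force: 0.0
```

```bash
python3 - <<'E'
from h import *
s=still(4); show(s); cm,p,d=snap("wrist")
P,o=driver(cm,p,d)
for x in o: print(x)
cm=viewer.camera_model("top"); z=np.load("top0.npz"); P=pts(cm,z["d"],False)
m=(P[...,2]>30)&(P[...,1]<-150)&(P[...,1]>-420)&(P[...,0]>400)&(P[...,0]<760)
q=P[m]; print(len(q),q.min(0).round(),q.max(0).round()); 
for zl in (60,120,170): 
    qq=q[q[:,2]>zl]; print(zl,len(qq),qq.min(0).round() if len(qq) else'',qq.max(0).round() if len(qq) else '')
E
```

```text
37.25 [649.51  59.58 183.77] [-1.7998e+02 -3.0000e-02  8.9820e+01] F [-0.2  0.2 -0.6] w 51.1 q [-0.4   0.73  0.47  1.57 -0.38  0.94  0.19]
(((651.4395751953125, 70.62248229980469), (90.11186981201172, 25.47886085510254), 89.32333374023438), array([16.8, 23.2, 25.9]))
12283 [ 472. -420.   30.] [ 723. -261.  184.]
60 11853 [ 472. -420.   60.] [ 723. -261.  184.]
120 9342 [ 505. -420.  120.] [ 722. -261.  184.]
170 7926 [ 519. -420.  170.] [ 721. -262.  184.]
```

>>> arm_command --series '[60, -2.5, -1, -0.5, 3, 60, -5.5, -2, -1, 6, 60, -9, -3.5, -1, 9, 60, -12.5, -5, -1, 9, 60, -16, -6.5, -1, 9]'

```text
clock: 37.72
eef_pos: [581.9, -101.0, 190.8]
tool_rot: [-3.136, 0.0, 1.411]
force: [0.3, -0.3, 0.4]
width: 51.6
gripper_force: 0.0
```

>>> arm_command --series '[60, -3, -1, 0, 0, 60, -6, -1.5, 0, 0, 60, -8.3, -1.8, 0, 0, 60, -8.3, -1.8, 0, 0, 60, -8.3, -1.8, 0, 0]'

```text
clock: 38.13
eef_pos: [551.4, -180.5, 191.3]
tool_rot: [-3.137, -0.0, 1.407]
force: [0.1, 0.9, 0.1]
width: 51.5
gripper_force: 0.0
```

```bash
python3 - <<'E'
from h import *
s=still(6); show(s); cm,p,d=snap("wrist","w9"); P=pts(cm,d); z=P[...,2]; v,u=np.mgrid[0:480,0:640]
ok=(d>0)&(P[...,0]>400)&(P[...,0]<720)&(P[...,1]>-260)&(P[...,1]<-20)
h,e=np.histogram(z[ok],bins=np.arange(-4,30,1)); print(list(zip(e.tolist(),h.tolist())))
m=(ok&(z>3.2)&(z<24)).astype(np.uint8); m=cv2.morphologyEx(m,cv2.MORPH_OPEN,np.ones((5,5)))
n,l,stt,c=cv2.connectedComponentsWithStats(m); k=1+stt[1:,4].argmax(); q=P[l==k]; r=cv2.minAreaRect(q[:,:2].astype(np.float32)); print(r,cv2.boxPoints(r),len(q))
m=(ok&(z>16.5)&(z<24)).astype(np.uint8)
n,l,stt,c=cv2.connectedComponentsWithStats(m); k=1+stt[1:,4].argmax(); q=P[l==k]; print("fence",cv2.minAreaRect(q[:,:2].astype(np.float32)),len(q))
E
```

```text
38.23 [ 552.93 -177.82  191.54] [-1.7981e+02 -8.0000e-02  8.0870e+01] F [ 0.1 -0.2 -0.1] w 51.2 q [-0.05  0.63  0.5   1.76 -0.38  0.85  0.47]
[(-4, 0), (-3, 0), (-2, 2), (-1, 190), (0, 4418), (1, 19626), (2, 18486), (3, 4545), (4, 6563), (5, 15058), (6, 7275), (7, 871), (8, 161), (9, 173), (10, 171), (11, 175), (12, 181), (13, 292), (14, 455), (15, 235), (16, 158), (17, 191), (18, 735), (19, 1223), (20, 590), (21, 160), (22, 99), (23, 93), (24, 32), (25, 8), (26, 8), (27, 8), (28, 6)]
((557.083984375, -145.1066131591797), (126.22661590576172, 224.10104370117188), 80.25967407226562) [[ 435.971   -188.35306]
 [ 656.84155 -226.26717]
 [ 678.19696 -101.86017]
 [ 457.32642  -63.94606]] 33708
fence ((547.3468017578125, -201.3328857421875), (11.206356048583984, 223.26882934570312), 80.25008392333984) 2674
```

View pics/w9.png

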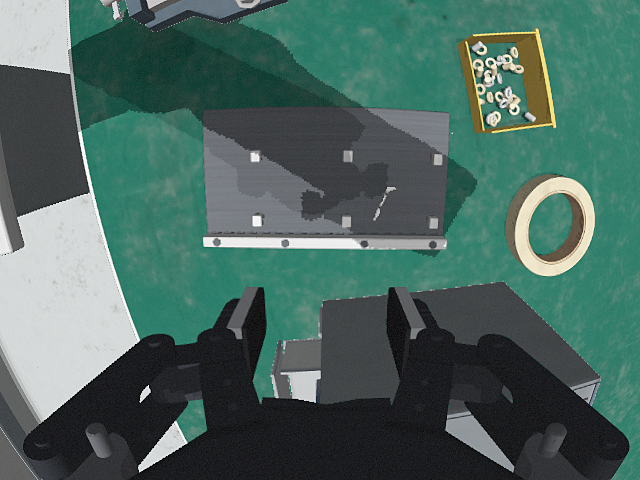

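Jig fitted: centre (557.1,-145.1), y axis at -9.74°, size 126×224 and fence centre x=57 agree with the drawing; white stops visible at (255,157)…(433,222). Now to nest 3.

>>> arm_command --series '[60, 3, -0.2, 0, 0, 60, 7, -0.5, 0, 0, 60, 11.1, -0.8, 0, 0, 60, 15.2, -1.1, 0, 0, 60, 19.3, -1.4, 0, 0]'

```text
clock: 38.7
eef_pos: [570.1, 17.1, 192.6]
tool_rot: [-3.14, -0.001, 1.413]
force: [0.7, 0.5, -0.2]
width: 51.2
gripper_force: 0.0
```

>>> arm_command --series '[60, 4.1, -0.3, 0, 0, 60, 8.2, -0.6, 0, 0, 60, 12.3, -0.9, 0, 0, 60, 16.4, -1.2, 0, 0, 60, 20.4, -1.4, 0, 0]'

```text
clock: 39.12
eef_pos: [587.8, 221.4, 192.5]
tool_rot: [-3.14, -0.0, 1.414]
force: [1.6, 0.0, 0.4]
width: 51.2
gripper_force: 0.0
```

>>> arm_command --series '[60, 2.5, -0.2, 0, 7, 60, 5.2, -0.3, 0, 14, 60, 5.2, -0.3, 0, 21, 60, 5.2, -0.3, 0, 28, 60, 5.2, -0.3, 0, 35]'

```text
clock: 39.53
eef_pos: [593.2, 271.6, 192.1]
tool_rot: [-3.14, 0.001, 0.798]
force: [-0.1, 0.1, -0.1]
width: 51.4
gripper_force: 0.0
```

>>> arm_command --series '[60, 0, 0, 0.5, 6, 60, 0, 0, 1, 12, 60, 0, 0, 1.5, 12, 60, 0, 0, 2, 12, 60, 0, 0, 2, 12]'

```text
clock: 39.95
eef_pos: [593.2, 269.7, 171.5]
tool_rot: [-3.141, 0.003, 0.594]
force: [0.3, -0.2, -0.2]
width: 50.9
gripper_force: 0.0
```

```bash
cat >> h.py <<'E'
def gonest(s,x,y,z,yaw=34.0):
    w=np.r_[C+x*sx+y*sy,z]-s["eef_pos"]; print("move tool cm",tool(s,w),"roll",round(np.degrees(s["tool_rot"][2])-yaw,2))
E
python3 - <<'E'
from h import *
s=still(6); show(s); st(s); gonest(s,-10,-70,92.5)
cm,p,d=snap("wrist","w10"); P=pts(cm,d); a=(P[...,:2]-C)@sx; b=(P[...,:2]-C)@sy
for y in (-70,0,70):
  for x in range(-60,50,10):
    m=(np.abs(a-x)<2)&(np.abs(b-y)<6)&(d>0)&(P[...,2]<125)
    if m.sum()>3: print(y,x,np.median(P[m][:,2]).round(1),end="; ")
  print()
E
```

```text
39.95 [593.22 269.7  171.5 ] [-1.7994e+02  1.5000e-01  3.4050e+01] F [ 0.3 -0.2 -0.2] w 50.9 q [-0.87  0.81  0.75  1.58 -0.63  1.   -0.91]
stand xy -10.63 -70.15 z 171.5
move tool cm [ 0.06 -0.02  7.9 ] roll 0.05
-70 -40 108.9; -70 -30 107.4; -70 -20 105.2; -70 -10 103.2; -70 0 101.1; -70 10 99.0; -70 20 96.8; -70 30 94.8; -70 40 97.6; 
0 -60 107.4; 0 -50 105.5; 0 -40 103.5; 0 -30 102.2; 0 -20 101.4; 0 -10 100.4; 0 0 99.3; 0 10 95.0; 0 20 84.6; 0 30 84.5; 0 40 97.6; 
70 -40 110.1; 70 -30 107.9; 70 -20 105.4; 70 -10 103.1; 70 0 100.9; 70 10 98.5; 70 20 96.1; 70 30 93.6; 70 40 97.6;
```

View pics/w10.png

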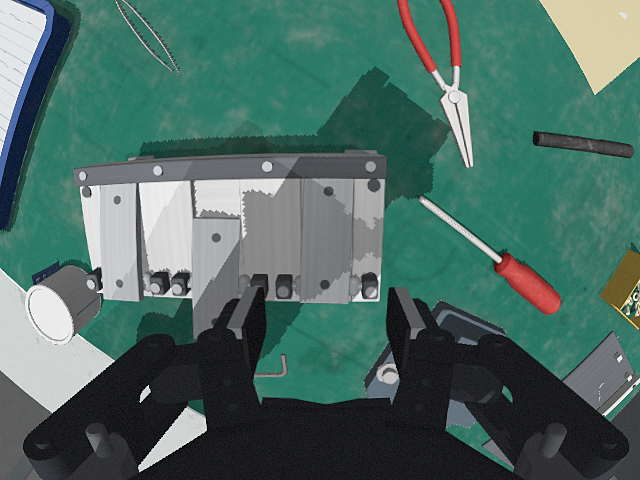

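>>> arm_command --series '[60, 0.06, 0, 2.5, 0, 60, 0.06, 0, 5, 0, 60, 0.06, 0, 6.5, 0, 60, 0.06, 0, 7.6, 0, 60, 0.06, 0, 7.8, 0]'

```text
clock: 40.42
eef_pos: [594.0, 269.0, 93.4]
tool_rot: [-3.141, 0.003, 0.591]
force: [-0.5, 0.8, 0.2]
width: 51.5
gripper_force: 0.0
```

>>> arm_command --series '[0, 0, 0, 0, 0, 0, 0, 0, 0, 0, 0, 0, 0, 0, 0, 0, 0, 0, 0, 0, 0, 0, 0, 0, 0]'

```text
clock: 40.83
eef_pos: [596.2, 269.8, 96.5]
tool_rot: [3.141, -0.003, 0.591]
force: [-0.2, 1.8, 3.4]
width: 27.9
gripper_force: 59.3
```

```bash
python3 - <<'E'
from h import *
s=still(6); show(s); st(s); print(s["gripper_force"])
E
```

```text
40.83 [596.15 269.81  96.54] [ 1.7998e+02 -1.7000e-01  3.3850e+01] F [-0.2  1.8  3.4] w 27.9 q [-0.84  0.9   0.68  1.63 -0.7   0.87 -0.86]
stand xy -8.13 -71.7 z 96.54
59.33237671852112
```

>>> arm_command --series '[0, -0.3, 0, -0.05, 0, 0, -0.6, 0, -0.1, 0, 0, -0.9, 0, -0.2, 0, 0, -1.2, 0, -0.3, 0, 0, -1.3, 0, -0.5, 0]'

```text
clock: 41.25
eef_pos: [584.2, 261.9, 100.4]
tool_rot: [-3.142, -0.001, 0.59]
force: [0.9, 2.0, -0.9]
width: 28.0
gripper_force: 60.7
```

>>> arm_command --series '[0, 0, 0, -1, 0, 0, 0, 0, -2, 0, 0, 0, 0, -3.5, 0, 0, 0, 0, -5.5, 0, 0, 0, 0, -7.5, 0]'

```text
clock: 41.67
eef_pos: [583.6, 260.6, 176.0]
tool_rot: [3.141, 0.003, 0.589]
force: [0.3, -0.1, 0.0]
width: 27.8
gripper_force: 59.5
```

```bash
python3 - <<'E'
from h import *
s=still(6); show(s); st(s); nests()
cm,p,d=snap("wrist","w11"); P=pts(cm,d); 
yaw=s["tool_rot"][2]; X=np.array([np.cos(yaw),np.sin(yaw)]);Y=np.array([np.sin(yaw),-np.cos(yaw)]); e=s["eef_pos"]
a=(P[...,:2]-e[:2])@X; b=(P[...,:2]-e[:2])@Y; z=P[...,2]-e[2]
for x in range(-50,70,5):
    m=(np.abs(a-x)<2)&(np.abs(b)<30)&(z>-20)&(z<45)&(d>0)
    if m.sum()>3: print(x,b[m].min().round(1),b[m].max().round(1),np.median(z[m]).round(1))
E
```

```text
41.92 [583.56 261.44 174.75] [-1.7998e+02  9.0000e-02  3.3800e+01] F [-0.2  0.3 -0.9] w 27.7 q [-0.88  0.79  0.75  1.62 -0.62  0.99 -0.9 ]
stand xy -23.25 -71.6 z 174.75
nest 1: -33 630.1; -20 635.0; 0 636.2; 20 636.6; 
nest 2: -33 102.3; -20 100.2; 0 580.1; 20 595.7; 
nest 3: -33 187.0; -20 185.1; 0 346.6; 20 393.5; 
-30 -15.3 14.7 12.2
-25 -15.1 14.6 11.4
-20 -15.4 14.5 10.3
-15 -15.3 14.3 9.2
-10 -16.7 15.3 8.2
-5 -16.4 15.1 7.3
0 -16.6 15.2 6.3
5 -25.6 29.3 5.2
10 -29.8 29.9 17.5
15 -28.3 26.3 2.8
20 -15.6 14.1 1.4
25 -15.5 14.1 0.2
30 -16.0 14.0 -0.9
35 -15.9 13.9 -2.0
40 -15.8 13.9 -3.1
45 -15.9 13.9 -4.2
```

>>> arm_command --series '[0, -1.4, 2.7, 0, 0, 0, -3.3, 6.3, 0, 0, 0, -5.3, 10.1, 0, 0, 0, -7.3, 14, 0, 0, 0, -9.3, 17.8, 0, 0]'

```text
clock: 42.43
eef_pos: [604.9, 65.2, 174.2]
tool_rot: [-3.141, 0.002, 0.591]
force: [0.7, 0.9, -0.2]
width: 28.2
gripper_force: 59.5
```

>>> arm_command --series '[0, -1.9, 3.6, 0, 0, 0, -3.8, 7.2, 0, 0, 0, -5.6, 10.8, 0, 0, 0, -7.5, 14.4, 0, 0, 0, -9.3, 17.8, 0, 0]'

```text
clock: 42.85
eef_pos: [626.6, -135.0, 174.2]
tool_rot: [-3.141, 0.002, 0.59]
force: [0.7, 0.5, -0.6]
width: 27.5
gripper_force: 59.5
```

>>> arm_command --series '[0, -1, 2, 0, -7, 0, -1.6, 3.1, 0, -14, 0, -1.6, 3.1, 0, -21, 0, -1.6, 3.1, 0, -28, 0, -1.6, 3.1, 0, -35]'

```text
clock: 43.27
eef_pos: [630.5, -167.8, 173.9]
tool_rot: [-3.139, 0.0, 1.206]
force: [-0.2, 0.2, -0.8]
width: 28.2
gripper_force: 59.5
```

>>> arm_command --series '[0, 0, 0, 2, -6, 0, 0, 0, 5, -11.5, 0, 0, 0, 8, -11.5, 0, 0, 0, 10, -11.5, 0, 0, 0, 10, -11.5]'

```text
clock: 43.68
eef_pos: [627.2, -165.9, 69.6]
tool_rot: [-3.131, -0.001, 1.401]
force: [-0.1, 1.0, -1.9]
width: 27.2
gripper_force: 59.5
```

```bash
cat >> h.py <<'E'
J=np.array([557.1,-145.1]); _b=np.radians(-99.74); jx=np.array([np.cos(_b),np.sin(_b)]); jy=np.array([-jx[1],jx[0]])
def jg(s,x,y,z,yaw=80.26):
    t=s["eef_pos"][:2]-J; print("jig xy",(t@jx).round(2),(t@jy).round(2),"z",s["eef_pos"][2].round(2))
    w=np.r_[J+x*jx+y*jy,z]-s["eef_pos"]; print("move tool cm",tool(s,w),"roll",round(np.degrees(s["tool_rot"][2])-yaw,2))
E
python3 - <<'E'
from h import *
s=still(6); show(s); jg(s,15,77,25)
E
```

```text
43.88 [ 632.22 -168.03   76.42] [1.7989e+02 4.0000e-02 8.0310e+01] F [ 1.   0.1 -0.8] w 28.2 q [-0.02  0.86  0.41  1.64 -0.46  0.74  0.44]
jig xy 9.89 77.92 z 76.42
move tool cm [-0.51 -0.09  5.14] roll 0.05
```

>>> arm_command --series '[0, -0.2, 0, 1.5, 0, 0, -0.5, -0.1, 3, 0, 0, -0.5, -0.1, 4.5, 0, 0, -0.5, -0.1, 5.2, 0, 0, -0.5, -0.1, 5.2, 0]'

```text
clock: 44.3
eef_pos: [628.8, -171.5, 22.0]
tool_rot: [-3.139, -0.001, 1.402]
force: [0.5, 0.3, -0.8]
width: 27.5
gripper_force: 59.5
```

>>> arm_command --series '[0, 0, 0, 0.3, 0, 0, 0, 0, 0.6, 0, 0, 0, 0, 0.9, 0, 0, 0, 0, 1.2, 0, 0, 0, 0, 1.2, 0]'

```text
clock: 44.72
eef_pos: [630.1, -173.8, 12.7]
tool_rot: [3.14, 0.002, 1.401]
force: [-2.3, -1.4, 9.3]
width: 27.8
gripper_force: 61.6
```

```bash
python3 - <<'E'
from h import *
s=still(2); show(s); jg(s,15,77,13)
E
```

```text
44.72 [ 630.09 -173.83   12.75] [1.7988e+02 9.0000e-02 8.0280e+01] F [-2.3 -1.4  9.3] w 27.8 q [ 0.02  0.94  0.36  1.65 -0.5   0.64  0.48]
jig xy 15.97 76.8 z 12.75
move tool cm [ 0.1   0.02 -0.03] roll 0.02
```

>>> arm_command --series '[0, 0, 0, 0.2, 0, 0, 0, 0, 0.35, 0, 0, 0, 0, 0.35, 0, 45, 0, 0, 0.35, 0, 45, 0, 0, 0.35, 0]'

```text
clock: 45.13
eef_pos: [630.0, -172.3, 8.3]
tool_rot: [3.14, -0.0, 1.402]
force: [-0.0, -0.5, 0.2]
width: 38.1
gripper_force: 0.0
```

>>> arm_command --series '[45, 0, 0, 0, 0, 45, 0, 0, -1, 0, 45, 0, 0, -3, 0, 45, 0, 0, -6, 0, 45, 0, 0, -10, 0]'

```text
clock: 45.55
eef_pos: [627.7, -171.0, 106.7]
tool_rot: [-3.136, -0.001, 1.402]
force: [1.0, 0.4, -0.5]
width: 38.4
gripper_force: 0.0
```

```bash
cat >> h.py <<'E'
def blanks(f=None):
    s=still(6); cm,p,d=snap("wrist",f); P=pts(cm,d); a=(P[...,:2]-J)@jx; b=(P[...,:2]-J)@jy; z=P[...,2]
    ok=(d>0)&(np.abs(a)<75)&(np.abs(b)<125)
    pl=np.median(z[ok&(z>3)&(z<9)]) 
    # blanks: light grey in picture, height 10..18 above bench
    m=(ok&(z>pl+5)&(z<pl+11)).astype(np.uint8); m=cv2.morphologyEx(m,cv2.MORPH_OPEN,np.ones((5,5)))
    n,l,stt,c=cv2.connectedComponentsWithStats(m)
    for k in range(1,n):
        if stt[k,4]>800:
            q=np.c_[a[l==k],b[l==k]].astype(np.float32); r=cv2.minAreaRect(q); print("blank jig c",np.round(r[0],1),"size",np.round(r[1],1),"ang",round(r[2],2),"x",q[:,0].min().round(1),q[:,0].max().round(1),"y",q[:,1].min().round(1),q[:,1].max().round(1),"ztop-plate",np.percentile(z[l==k],[5,95]).round(1)-pl.round(1))
    f_=ok&(z>17)&(z<23); q=a[f_]; print("fence x",np.percentile(q,[2,50,98]).round(1) if len(q) else None, "plate",pl.round(1))
    return s
E
python3 - <<'E'
from h import *
s=blanks("w12"); show(s); jg(s,15,77,100)
E
```

```text
blank jig c [ 7.5 77.2] size [80.3 29.9] ang 0.39 x -32.7 47.7 y 62.3 92.3 ztop-plate [6.9 9.1]
fence x [51.9 56.2 61.6] plate 5.5
45.85 [ 628.93 -171.36  107.09] [-1.7991e+02 -4.0000e-02  8.0340e+01] F [-0.3  0.8  0.4] w 38.7 q [-0.02  0.82  0.43  1.62 -0.44  0.8   0.43]
jig xy 13.73 75.23 z 107.09
move tool cm [-0.13  0.18  0.71] roll 0.08
```

View pics/w12.png

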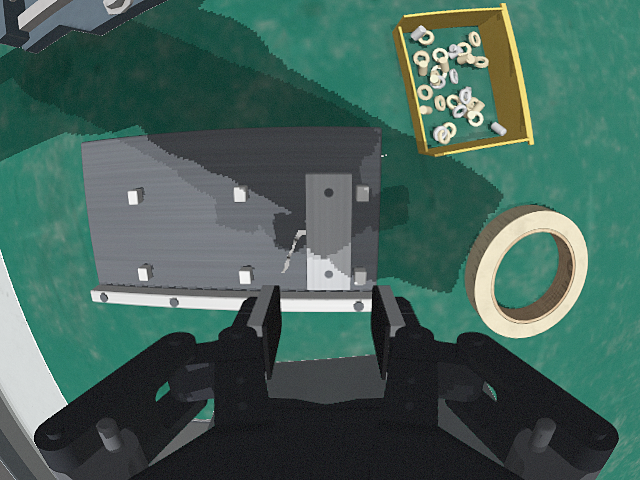

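Blank lies flat at jig (7.5,77.2), needing +5 in x and +2.8 in y. Pushing it home with closed fingers.

>>> arm_command --series '[0, 0.2, -2, 2, 0, 0, 0.4, -4.5, 4, 0, 0, 0.4, -4.5, 7, 0, 0, 0.4, -4.5, 9, 0, 0, 0.4, -4.5, 9.7, 0]'

```text
clock: 46.32
eef_pos: [582.6, -159.3, 6.6]
tool_rot: [-3.134, -0.001, 1.402]
force: [-0.7, 0.9, -0.1]
width: 0.1
gripper_force: 0.0
```

>>> arm_command --series '[0, 0, 0, 0, 0, 0, 0, 0.4, 0, 0, 0, 0, 0.8, 0, 0, 0, 0, 1.2, 0, 0, 0, 0, 1.2, 0, 0]'

```text
clock: 46.73
eef_pos: [599.9, -163.0, 11.9]
tool_rot: [3.138, 0.0, 1.402]
force: [0.3, -0.6, 0.4]
width: 0.0
gripper_force: 0.0
```

```bash
python3 - <<'E'
from h import *
s=still(4); show(s); jg(s,10,45,9)
cm,p,d=snap("wrist"); P=pts(cm,d); b=(P[...,:2]-J)@jy;a=(P[...,:2]-J)@jx; z=P[...,2]
m=(d>0)&(z>20)&(z<60)&(np.abs(a-10)<15)&(np.abs(b-42)<40); print(np.percentile(b[m],[1,99]).round(1),np.percentile(a[m],[1,99]).round(1))
E
```

```text
46.83 [ 598.47 -162.69   11.4 ] [1.7992e+02 1.0000e-02 8.0340e+01] F [-0.3  0.5  0.6] w 0.1 q [ 0.02  0.91  0.34  1.75 -0.51  0.57  0.5 ]
jig xy 10.34 43.75 z 11.4
move tool cm [0.03 0.13 0.24] roll 0.08
[17.3 70.7] [-4.3 18.4]
```

>>> arm_command --series '[0, 0, 0.1, 0.1, 0, 0, 0, 0.2, 0.2, 0, 0, 0, 0.3, 0.2, 0, 0, 0, 0.4, 0.2, 0, 0, 0, 0.5, 0.2, 0]'

```text
clock: 47.3
eef_pos: [602.7, -163.5, 8.6]
tool_rot: [-3.141, -0.0, 1.402]
force: [0.5, -0.5, -1.1]
width: -0.1
gripper_force: 0.0
```

>>> arm_command --series '[0, 0, 0.1, 0, 0, 0, 0, 0.2, 0, 0, 0, 0, 0.3, 0, 0, 0, 0, 0.4, 0, 0, 0, 0, 0.4, 0, 0]'

```text
clock: 47.72
eef_pos: [606.8, -164.2, 8.7]
tool_rot: [3.141, 0.0, 1.402]
force: [-0.5, 0.5, 0.7]
width: 0.2
gripper_force: 0.0
```

```bash
python3 - <<'E'
from h import *
s=blanks(); show(s); jg(s,10,45,9)
E
```

```text
blank jig c [-2.7 77.3] size [59.6 30.1] ang 0.65 x -32.5 27.0 y 62.1 92.4 ztop-plate [7. 9.]
fence x [-1.9 53.4 61.2] plate 5.5
47.72 [ 606.83 -164.16    8.67] [179.99   0.    80.32] F [-0.5  0.5  0.7] w 0.2 q [ 0.02  0.92  0.34  1.73 -0.51  0.58  0.5 ]
jig xy 10.37 52.24 z 8.67
move tool cm [ 0.04 -0.72 -0.03] roll 0.06
```

>>> arm_command --series '[0, 0, 0.1, 0, 0, 0, 0, 0.2, 0, 0, 0, 0, 0.3, 0, 0, 0, 0, 0.4, 0, 0, 0, 0, 0.4, 0, 0]'

```text
clock: 48.18
eef_pos: [610.7, -164.8, 8.6]
tool_rot: [3.142, -0.0, 1.402]
force: [-0.9, 0.1, 0.4]
width: -0.3
gripper_force: 0.0
```

>>> arm_command --series '[0, 0, 0.1, 0, 0, 0, 0, 0.2, 0, 0, 0, 0, 0.2, 0, 0, 0, 0, 0.2, 0, 0, 0, 0, 0.2, 0, 0]'

```text
clock: 48.6
eef_pos: [612.6, -165.2, 8.7]
tool_rot: [3.141, 0.0, 1.402]
force: [-0.8, -0.6, -0.1]
width: -0.1
gripper_force: 0.0
```

```bash
python3 - <<'E'
from h import *
s=blanks(); show(s); jg(s,10,45,9)
E
```

```text
blank jig c [-2.8 84. ] size [38.2 59.2] ang 89.94 x -32.4 26.8 y 64.9 103.1 ztop-plate [7.  9.1]
fence x [-1.8 53.4 61.3] plate 5.5
48.6 [ 612.6  -165.17    8.68] [179.99   0.    80.32] F [-0.8 -0.6 -0.1] w -0.1 q [ 0.02  0.93  0.35  1.71 -0.51  0.59  0.49]
jig xy 10.39 58.09 z 8.68
move tool cm [ 0.04 -1.31 -0.03] roll 0.06
```

>>> arm_command --series '[0, 0, 0.05, 0, 0, 0, 0, 0.1, 0, 0, 0, 0, 0.15, 0, 0, 0, 0, 0.2, 0, 0, 0, 0, 0.2, 0, 0]'

```text
clock: 49.07
eef_pos: [612.9, -165.2, 8.5]
tool_rot: [-3.139, -0.001, 1.402]
force: [-4.9, 0.6, 5.4]
width: 0.3
gripper_force: 2.6
```

>>> arm_command --series '[0, 0, 0.05, 0, 0, 0, 0, 0.1, 0, 0, 0, 0, 0.1, 0, 0, 0, 0, 0.1, 0, 0, 0, 0, 0.1, 0, 0]'

```text
clock: 49.48
eef_pos: [613.0, -165.1, 8.5]
tool_rot: [-3.137, -0.001, 1.402]
force: [-7.1, 1.7, 5.3]
width: -0.1
gripper_force: 3.5
```

```bash
python3 - <<'E'
from h import *
s=still(2); show(s); jg(s,10,45,9)
E
```

```text
49.48 [ 612.98 -165.12    8.48] [-1.7972e+02 -5.0000e-02  8.0300e+01] F [-7.1  1.7  5.3] w -0.1 q [ 0.02  0.93  0.35  1.7  -0.51  0.6   0.49]
jig xy 10.28 58.46 z 8.48
move tool cm [ 0.03 -1.35 -0.05] roll 0.04
```

>>> arm_command --series '[0, 0, -0.6, 0, 0, 0, 0, -1, -1.5, 0, 0, 1, -1, -3.5, 0, 0, 4, 0.5, -3.5, 0, 0, 6.6, 2.1, -3.5, 0]'

```text
clock: 49.9
eef_pos: [648.9, -105.0, 45.6]
tool_rot: [3.137, 0.0, 1.398]
force: [0.6, -0.1, -0.2]
width: -0.1
gripper_force: 0.0
```

>>> arm_command --series '[0, 0, 0, 0, 0, 0, 0, 0, 1.5, 0, 0, 0, 0, 2.7, 0, 0, 0, 0, 3.4, 0, 0, 0, 0, 3.4, 0]'

```text
clock: 50.32
eef_pos: [645.4, -105.4, 7.2]
tool_rot: [-3.138, 0.001, 1.4]
force: [0.4, 0.2, -0.5]
width: 0.3
gripper_force: 0.0
```

```bash
python3 - <<'E'
from h import *
s=still(4); show(s); jg(s,-38.5,80,9)
E
```

```text
50.42 [ 646.24 -105.39    8.85] [-1.7991e+02  4.0000e-02  8.0210e+01] F [ 0.5 -0.3  0.3] w -0.2 q [-0.09  0.95  0.37  1.65 -0.52  0.64  0.38]
jig xy -54.22 81.13 z 8.85
move tool cm [-1.57 -0.11 -0.02] roll -0.05
```

>>> arm_command --series '[0, -0.3, -0.1, 0, 0, 0, -0.6, -0.1, 0, 0, 0, -0.9, -0.1, 0, 0, 0, -1.1, -0.1, 0, 0, 0, -1.2, -0.1, 0, 0]'

```text
clock: 50.83
eef_pos: [644.2, -116.7, 10.0]
tool_rot: [3.141, 0.0, 1.401]
force: [0.8, -0.2, 0.2]
width: 0.2
gripper_force: 0.0
```

>>> arm_command --series '[0, -0.1, 0, 0, 0, 0, -0.2, 0, 0, 0, 0, -0.3, 0, 0, 0, 0, -0.3, 0, 0, 0, 0, -0.3, 0, 0, 0]'

```text
clock: 51.25
eef_pos: [643.8, -118.6, 9.7]
tool_rot: [-3.142, -0.0, 1.402]
force: [0.8, 0.2, 0.4]
width: 0.0
gripper_force: 0.2
```

```bash
python3 - <<'E'
from h import *
s=still(2); show(s); jg(s,-38.5,80,9)
E
```

```text
51.25 [ 643.78 -118.56    9.66] [-1.800e+02 -1.000e-02  8.033e+01] F [0.8 0.2 0.4] w 0.0 q [-0.07  0.95  0.37  1.65 -0.51  0.64  0.4 ]
jig xy -40.82 80.94 z 9.66
move tool cm [-0.23 -0.09  0.07] roll 0.07
```

>>> arm_command --series '[0, -0.1, 0, 0.05, 0, 0, -0.2, 0, 0.1, 0, 0, -0.2, 0, 0.1, 0, 0, -0.3, 0, 0.1, 0, 0, -0.3, 0, 0.1, 0]'

```text
clock: 51.67
eef_pos: [643.2, -121.6, 8.6]
tool_rot: [-3.141, -0.0, 1.402]
force: [-0.6, 0.9, -0.4]
width: 0.2
gripper_force: 0.4
```

>>> arm_command --series '[0, -0.1, 0, 0, 0, 0, -0.1, 0, 0, 0, 0, -0.2, 0, 0, 0, 0, -0.2, 0, 0, 0, 0, -0.2, 0, 0, 0]'

```text
clock: 52.08
eef_pos: [643.2, -121.8, 8.6]
tool_rot: [-3.141, -0.002, 1.403]
force: [1.3, 5.0, 1.1]
width: 0.0
gripper_force: 2.6
```

```bash
python3 - <<'E'
from h import *
s=still(2); show(s); jg(s,-38.5,80,9)
E
```

```text
52.08 [ 643.15 -121.77    8.58] [-1.7997e+02 -1.3000e-01  8.0380e+01] F [1.3 5.  1.1] w 0.0 q [-0.06  0.95  0.36  1.65 -0.51  0.64  0.41]
jig xy -37.55 80.86 z 8.58
move tool cm [ 0.1  -0.09 -0.04] roll 0.12
```

>>> arm_command --series '[0, -0.05, 0, 0, 0, 0, -0.1, 0, 0, 0, 0, -0.1, 0, 0, 0, 0, 0.4, 0, 0, 0, 0, 1, 0, 0, 0]'

```text
clock: 52.5
eef_pos: [644.3, -115.5, 8.8]
tool_rot: [3.141, 0.002, 1.401]
force: [-0.0, 0.1, -0.2]
width: 0.2
gripper_force: 0.0
```

>>> arm_command --series '[40, 0.5, 0, -2, 0, 40, 0.5, 0, -5, 0, 40, 0.5, 0, -8, 0, 40, 0.5, 0, -12, 0, 40, 0.5, 0, -15, 0]'

```text
clock: 52.92
eef_pos: [645.6, -110.3, 161.3]
tool_rot: [3.14, 0.002, 1.401]
force: [0.3, 0.6, -0.5]
width: 34.0
gripper_force: 0.0
```

```bash
python3 - <<'E'
from h import *
s=blanks("w13"); show(s)
w=np.r_[C+-25*sx,160]-s["eef_pos"]; print(tool(s,w)); nests()
z=np.load("w13.npz"); cv2.imwrite("pics/w13c.png",z["p"][:,:,::-1])
E
```

```text
blank jig c [12.2 83.6] size [81.  38.2] ang 0.73 x -28.2 52.6 y 64.6 103.1 ztop-plate [6.8 9.2]
fence x [51.4 55.4 61.1] plate 5.5
53.22 [ 644.39 -108.81  157.46] [-1.7987e+02  2.0000e-02  8.0300e+01] F [-0.3  0.4 -1. ] w 34.0 q [-0.15  0.76  0.48  1.58 -0.42  0.9   0.31]
[ 40.53 -17.31  -0.25]
nest 1: -33 110.6; -20 107.1; 0 101.3; 20 96.4; 
nest 2: -33 100.7; -20 100.8; 0 97.6; 20 85.6; 
nest 3: -33 74.6; -20 74.6; 0 83.9; 20 85.7;
```

>>> arm_command --series '[60, 3, -1.2, 0, 0, 60, 6.8, -2.6, 0, 0, 60, 10.6, -4.1, 0, 0, 60, 14.4, -5.6, 0, 0, 60, 18.3, -7.1, 0, 0]'

```text
clock: 53.73
eef_pos: [605.0, 84.5, 157.4]
tool_rot: [-3.14, 0.001, 1.401]
force: [-0.1, 0.4, 0.3]
width: 51.5
gripper_force: 0.0
```

>>> arm_command --series '[60, 3.8, -1.5, 0, 0, 60, 7.6, -3, 0, 0, 60, 11.4, -4.5, 0, 0, 60, 15.2, -6, 0, 0, 60, 19, -7.4, 0, 0]'

```text
clock: 54.15
eef_pos: [563.8, 284.7, 157.5]
tool_rot: [-3.14, 0.002, 1.402]
force: [1.0, -0.4, -0.2]
width: 51.3
gripper_force: 0.0
```

>>> arm_command --series '[60, 2.3, -0.9, 0, 7, 60, 4.3, -1.7, 0, 14, 60, 4.3, -1.7, 0, 21, 60, 4.3, -1.7, 0, 28, 60, 4.3, -1.7, 0, 35]'

```text
clock: 54.57
eef_pos: [554.9, 328.6, 157.2]
tool_rot: [3.141, 0.002, 0.786]
force: [-0.1, -0.0, -0.6]
width: 51.5
gripper_force: 0.0
```

>>> arm_command --series '[60, 0, 0, 0, 6, 60, 0, 0, 0, 11.3, 60, 0, 0, 0, 11.3, 60, 0, 0, 0, 11.3, 60, 0, 0, 0, 11.3]'

```text
clock: 54.98
eef_pos: [555.5, 328.1, 158.0]
tool_rot: [3.141, 0.001, 0.596]
force: [-0.2, -0.2, 0.4]
width: 51.0
gripper_force: 0.0
```

```bash
python3 - <<'E'
from h import *
s=still(6); show(s); st(s); gonest(s,-10,0,94)
cm,p,d=snap("wrist"); P=pts(cm,d); a=(P[...,:2]-C)@sx; b=(P[...,:2]-C)@sy; z=P[...,2]
for x in (-20,-10,0,8,12,16):
    m=(np.abs(a-x)<1.5)&(np.abs(b)<24)&(d>0)&(z>95.5-0.1*x*0)&(z<106)
    if m.sum()>3: print(x,b[m].min().round(1),b[m].max().round(1),np.median(z[m]).round(1))
E
```

```text
54.98 [555.46 328.1  158.  ] [1.7999e+02 7.0000e-02 3.4140e+01] F [-0.2 -0.2  0.4] w 51.0 q [-0.99  0.82  0.75  1.62 -0.65  0.97 -0.99]
stand xy -9.27 -0.62 z 158.0
move tool cm [-0.07 -0.06  6.4 ] roll 0.14
-20 -13.3 16.6 101.7
-10 -14.3 15.9 100.9
0 -10.6 15.2 100.2
8 -7.6 14.6 99.6
12 -0.2 14.5 100.3
```

>>> arm_command --series '[60, -0.1, -0.1, 2, 4, 60, -0.1, -0.1, 4, 4, 60, -0.1, -0.1, 5.5, 4, 60, -0.1, -0.1, 6.3, 4, 60, -0.1, -0.1, 6.3, 4]'

```text
clock: 55.45
eef_pos: [553.1, 328.1, 93.8]
tool_rot: [-3.141, 0.003, 0.524]
force: [0.1, -0.9, 0.0]
width: 51.3
gripper_force: 0.0
```

>>> arm_command --series '[0, 0, 0, 0, 0, 0, 0, 0, 0, 0, 0, 0, 0, 0, 0, 0, 0, 0, 0, 0, 0, 0, 0, 0, 0]'

```text
clock: 55.87
eef_pos: [553.7, 333.7, 102.0]
tool_rot: [-3.133, -0.004, 0.528]
force: [-14.2, 4.8, 34.4]
width: 10.4
gripper_force: 69.3
```

>>> arm_command --series '[0, 0, 0, -0.3, 0, 0, 0, 0, -1.5, 0, 0, 0, 0, -3, 0, 0, 0, 0, -5, 0, 0, 0, 0, -7, 0]'

```text
clock: 56.28
eef_pos: [554.5, 328.6, 167.5]
tool_rot: [-3.142, -0.001, 0.524]
force: [0.4, -0.1, -0.5]
width: 3.7
gripper_force: 56.4
```

```bash
cat >> h.py <<'E'
def held():
    s=still(6); show(s); cm,p,d=snap("wrist"); P=pts(cm,d)
    yaw=s["tool_rot"][2]; X=np.array([np.cos(yaw),np.sin(yaw)]);Y=np.array([np.sin(yaw),-np.cos(yaw)]); e=s["eef_pos"]
    a=(P[...,:2]-e[:2])@X; b=(P[...,:2]-e[:2])@Y; z=P[...,2]-e[2]
    for x in list(range(-45,0,5))+list(range(15,70,3)):
        m=(np.abs(a-x)<1.5)&(np.abs(b)<19)&(z>-25)&(z<35)&(d>0)
        if m.sum()>3: print((x,b[m].min().round(1),b[m].max().round(1),np.median(z[m]).round(1)),end=" ")
    print()
    return s
E
python3 - <<'E'
from h import *
s=held()
jg(s,9,0,160)
E
```

```text
56.58 [553.65 328.61 164.97] [-1.7997e+02  7.0000e-02  3.0030e+01] F [-0.3  0.4 -0.6] w 3.9 q [-1.    0.82  0.78  1.61 -0.66  0.99 -1.05]
(-45, np.float64(-4.6), np.float64(4.9), np.float64(6.0)) (-40, np.float64(-4.6), np.float64(4.8), np.float64(5.7)) (-35, np.float64(-4.1), np.float64(3.8), np.float64(5.8)) (-30, np.float64(-2.7), np.float64(1.9), np.float64(5.1)) (-25, np.float64(-2.6), np.float64(1.8), np.float64(4.7)) (-20, np.float64(-2.6), np.float64(1.8), np.float64(4.3)) (-15, np.float64(-2.6), np.float64(1.8), np.float64(3.7)) (-10, np.float64(-2.5), np.float64(1.7), np.float64(3.1)) (-5, np.float64(-2.5), np.float64(14.8), np.float64(2.8)) (15, np.float64(-5.0), np.float64(14.3), np.float64(-2.6)) (18, np.float64(-5.0), np.float64(14.2), np.float64(-6.2)) (21, np.float64(-0.8), np.float64(2.0), np.float64(-0.1)) 
jig xy -466.3 -83.54 z 164.97
move tool cm [-23.98  41.88   0.5 ] roll -50.23
```

```bash
python3 - <<'E'
from h import *
a=snap("wrist","w14")[1]; b=snap("side")[1]; 
cv2.imwrite("pics/w14b.png",np.vstack([a[100:480,:,::-1],cv2.resize(b[190:265,215:355,::-1],(400,214),interpolation=cv2.INTER_CUBIC)][:1]))
t=np.zeros((600,640,3),np.uint8); t[:380]=a[100:480,:,::-1]; t[382:596,:400]=cv2.resize(b[190:265,215:355,::-1],(400,214),interpolation=cv2.INTER_CUBIC); cv2.imwrite("pics/w14b.png",t)
E
```

```text
(no output)
```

View pics/w14b.png

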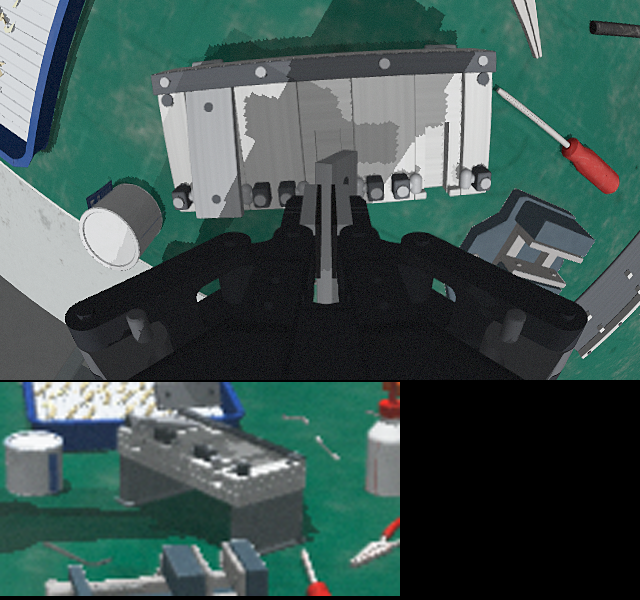

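Blank b rolled onto its edge in the grip (image: narrow plate between the fingers at (335,175)). I'll stand it on the jig in bay 2 and tip it flat.

>>> arm_command --series '[0, -0.7, 1.4, 0, 0, 0, -2, 3.9, 0, 0, 0, -3.7, 7, 0, 0, 0, -5.4, 10.3, 0, 0, 0, -7.2, 13.7, 0, 0]'

```text
clock: 57.15
eef_pos: [560.0, 173.0, 165.0]
tool_rot: [3.142, 0.001, 0.526]
force: [0.6, 0.3, 0.0]
width: 3.8
gripper_force: 56.5
```

>>> arm_command --series '[0, -1.6, 3.1, 0, 0, 0, -3.3, 6.3, 0, 0, 0, -5, 9.5, 0, 0, 0, -6.7, 12.7, 0, 0, 0, -8.4, 15.9, 0, 0]'

```text
clock: 57.57
eef_pos: [566.9, -7.4, 165.2]
tool_rot: [-3.141, 0.001, 0.524]
force: [0.3, 1.0, 0.1]
width: 3.8
gripper_force: 56.5
```

>>> arm_command --series '[0, -1.6, 3, 0, 0, 0, -3.2, 6, 0, 0, 0, -4.6, 8.6, 0, 0, 0, -5.6, 10.5, 0, 0, 0, -6.1, 11.4, 0, 0]'

```text
clock: 57.98
eef_pos: [570.8, -139.5, 165.6]
tool_rot: [3.139, 0.001, 0.519]
force: [0.2, -0.0, -1.0]
width: 3.6
gripper_force: 56.4
```

>>> arm_command --series '[0, 0, 0, 0, -6, 0, 0, 0, 0, -12, 0, 0, 0, 0, -18, 0, 0, 0, 0, -24, 0, 0, 0, 0, -30, 0]'

```text
invalid input at $.series: expected a multiple of 5 numbers
```

>>> arm_command --series '[0, 0, 0, 0.5, -5, 0, 0, 0, 1.5, -10, 0, 0, 0, 3, -15, 0, 0, 0, 4.5, -20, 0, 0, 0, 6, -20]'

```text
clock: 58.4
eef_pos: [571.6, -133.6, 104.8]
tool_rot: [-3.14, -0.001, 0.878]
force: [-0.2, 0.3, 0.2]
width: 4.0
gripper_force: 56.3
```

```bash
python3 - <<'E'
from h import *
s=held(); jg(s,-12,12,42)
cm,p,d=snap("side"); t=proj(cm,s["eef_pos"])[0].astype(int); print(t)
cv2.imwrite("pics/s15.png",cv2.resize(p[max(t[1]-60,0):t[1]+40,t[0]-60:t[0]+60,::-1],None,fx=5,fy=5,interpolation=cv2.INTER_CUBIC))
E
```

```text
58.6 [ 571.43 -134.29  105.49] [-1.7994e+02  2.0000e-02  5.0040e+01] F [-0.4  0.2 -0.6] w 4.3 q [-0.15  0.77  0.55  1.82 -0.59  0.72  0.03]
(-45, np.float64(-4.3), np.float64(5.2), np.float64(6.0)) (-40, np.float64(-4.2), np.float64(5.2), np.float64(5.7)) (-35, np.float64(-4.2), np.float64(4.1), np.float64(5.4)) (-30, np.float64(-2.3), np.float64(2.2), np.float64(5.0)) (-25, np.float64(-2.3), np.float64(2.2), np.float64(4.7)) (-20, np.float64(-2.3), np.float64(2.1), np.float64(4.1)) (-15, np.float64(-1.8), np.float64(2.1), np.float64(3.6)) (-10, np.float64(-2.1), np.float64(2.0), np.float64(3.3)) (-5, np.float64(-2.1), np.float64(15.0), np.float64(2.7)) (15, np.float64(-4.7), np.float64(14.7), np.float64(-2.6)) (18, np.float64(-4.7), np.float64(14.6), np.float64(-6.2)) (21, np.float64(-3.8), np.float64(2.4), np.float64(-0.2)) 
jig xy -13.08 12.3 z 105.49
move tool cm [-0.11  0.03  6.35] roll -30.22
[308 271]
```

>>> arm_command --series '[0, 0, 0, 0, -6, 0, 0, 0, 0, -12, 0, 0, 0, 0, -18, 0, 0, 0, 0, -24, 0, 0, 0, 0, -30.2]'

```text
clock: 59.12
eef_pos: [572.2, -135.0, 106.7]
tool_rot: [3.14, 0.0, 1.405]
force: [-0.4, 0.2, -0.3]
width: 4.4
gripper_force: 56.3
```

>>> arm_command --series '[0, 0, 0, 1, 0, 0, 0, 0, 2.5, 0, 0, 0, 0, 4, 0, 0, 0, 0, 5.3, 0, 0, 0, 0, 6, 0]'

```text
clock: 59.53
eef_pos: [570.8, -134.6, 44.0]
tool_rot: [-3.14, 0.0, 1.398]
force: [0.7, 0.1, -0.5]
width: 3.6
gripper_force: 56.4
```

```bash
python3 - <<'E'
from h import *
s=still(6); show(s); jg(s,-12,12,36)
a=snap("wrist")[1]; cv2.imwrite("pics/w15.png",np.ascontiguousarray(a[60:460,80:560,::-1]))
E
```

```text
59.73 [ 571.73 -135.17   45.77] [1.7999e+02 2.0000e-02 8.0180e+01] F [ 0.2 -0.7 -0.1] w 3.7 q [-0.03  0.83  0.35  1.84 -0.49  0.56  0.46]
jig xy -12.26 12.74 z 45.77
move tool cm [-0.03 -0.07  0.98] roll -0.08
```

View pics/w15.png

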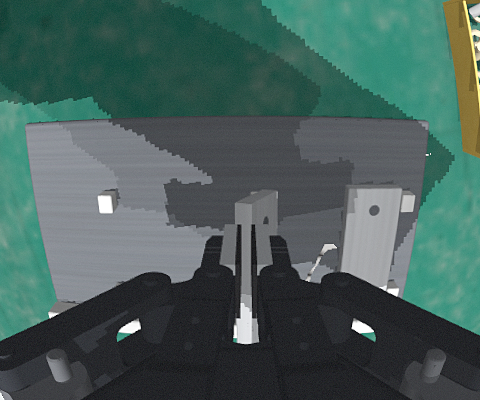

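>>> arm_command --series '[0, 0, -0.3, 0, 0, 0, 0, -0.7, 0.2, 0, 0, 0, -1, 0.5, 0, 0, 0, -1, 0.8, 0, 0, 0, -1, 1, 0]'

```text
clock: 60.2
eef_pos: [558.8, -134.3, 36.9]
tool_rot: [-3.138, 0.0, 1.399]
force: [-11.9, -1.1, 26.6]
width: 3.9
gripper_force: 67.3
```

>>> arm_command --series '[0, 0, 0, 0.2, 0, 0, 0, 0, 0.4, 0, 0, 0, 0, 0.5, 0, 0, 0, 0, 0.5, 0, 0, 0, 0, 0.5, 0]'

```text
clock: 60.62
eef_pos: [562.0, -133.1, 30.6]
tool_rot: [3.141, -0.0, 1.4]
force: [-0.3, -0.7, -0.6]
width: -0.2
gripper_force: 0.0
```

```bash
python3 - <<'E'
from h import *
s=still(3); show(s); jg(s,-12,12,36)
E
```

```text
60.62 [ 561.98 -133.06   30.56] [ 1.7998e+02 -1.0000e-02  8.0230e+01] F [-0.3 -0.7 -0.6] w -0.2 q [-0.02  0.84  0.32  1.87 -0.51  0.51  0.48]
jig xy -12.69 2.77 z 30.56
move tool cm [-0.07  0.92 -0.54] roll -0.03
```

>>> arm_command --series '[0, 0, 0, -2, 0, 0, 0, 0, -5, 0, 0, 0, 0, -8, 0, 0, 0, 0, -11, 0, 0, 0, 0, -13, 0]'

```text
clock: 61.03
eef_pos: [562.9, -133.5, 163.2]
tool_rot: [3.139, 0.0, 1.4]
force: [0.7, 0.2, 0.2]
width: -0.1
gripper_force: 0.0
```

```bash
python3 - <<'E'
from h import *
s=blanks("w16"); show(s); jg(s,-12,12,36)
E
```

```text
blank jig c [ 9.6 -3.9] size [30.4 79.8] ang 87.62 x -29.9 49.0 y -19.8 12.1 ztop-plate [6.9 9.1]
blank jig c [12.4 83.8] size [38.5 81.1] ang 89.77 x -28.1 52.9 y 64.4 103.1 ztop-plate [6.8 9.2]
fence x [51.7 55.8 60.9] plate 5.5
61.28 [ 561.31 -132.65  159.86] [-1.7993e+02 -2.0000e-02  8.0250e+01] F [ 0.1  0.  -0.9] w -0.2 q [-0.1   0.66  0.46  1.81 -0.4   0.77  0.39]
jig xy -12.98 2.04 z 159.86
move tool cm [-0.1   1.   12.39] roll -0.01
```

View pics/w16.png

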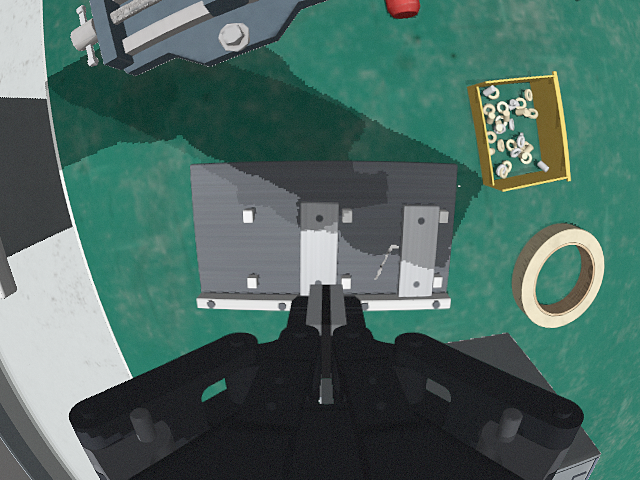

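Blank b fell flat in bay 2 at (9.6,-3.9), skewed 2.4°. Pushing it home.

>>> arm_command --series '[0, -0.8, -1.3, 1, 0, 0, -1.6, -2.6, 3, 0, 0, -2.3, -3.9, 5, 0, 0, -2.3, -3.9, 8, 0, 0, -2.3, -3.9, 11, 0]'

```text
clock: 61.75
eef_pos: [518.0, -149.6, 49.0]
tool_rot: [-3.14, 0.0, 1.399]
force: [0.2, -0.2, -0.4]
width: 0.2
gripper_force: 0.0
```

>>> arm_command --series '[0, 0, 0, 1.5, 0, 0, 0, 0, 3, 0, 0, 0, 0, 4, 0, 0, 0, 0, 4, 0, 0, 0, 0, 4, 0]'

```text
clock: 62.17
eef_pos: [518.6, -149.3, 9.9]
tool_rot: [-3.14, -0.0, 1.4]
force: [-0.4, -0.2, -0.1]
width: 0.3
gripper_force: 0.0
```

```bash
python3 - <<'E'
from h import *
s=still(6); show(s); jg(s,10,-21.5,8.6)
E
```

```text
62.27 [ 519.72 -149.5    11.15] [1.7995e+02 1.0000e-02 8.0220e+01] F [0.5 0.4 0.2] w -0.0 q [ 0.05  0.84  0.27  1.98 -0.54  0.4   0.57]
jig xy 10.66 -36.1 z 11.15
move tool cm [0.07 1.46 0.26] roll -0.04
```

>>> arm_command --series '[0, 0, 0, 0.1, 0, 0, 0, 0.3, 0.25, 0, 0, 0, 0.6, 0.25, 0, 0, 0, 0.9, 0.25, 0, 0, 0, 1.1, 0.25, 0]'

```text
clock: 62.68
eef_pos: [531.0, -151.2, 8.5]
tool_rot: [3.141, 0.0, 1.4]
force: [-0.6, -0.1, 0.4]
width: -0.1
gripper_force: 0.3
```

>>> arm_command --series '[0, 0, 0.1, 0, 0, 0, 0, 0.2, 0, 0, 0, 0, 0.3, 0, 0, 0, 0, 0.4, 0, 0, 0, 0, 0.4, 0, 0]'

```text
clock: 63.1
eef_pos: [533.9, -151.8, 8.1]
tool_rot: [-3.141, -0.0, 1.4]
force: [-1.3, 0.7, 1.3]
width: -0.1
gripper_force: 0.5
```

>>> arm_command --series '[0, 0, 0.05, 0, 0, 0, 0, 0.1, 0, 0, 0, 0, 0.15, 0, 0, 0, 0, 0.2, 0, 0, 0, 0, 0.2, 0, 0]'

```text
clock: 63.52
eef_pos: [534.0, -151.8, 8.0]
tool_rot: [-3.138, -0.001, 1.4]
force: [-7.2, 0.9, 5.4]
width: 0.1
gripper_force: 2.9
```

```bash
python3 - <<'E'
from h import *
s=still(3); show(s); jg(s,10,-21.5,8.6)
E
```

```text
63.52 [ 534.04 -151.82    8.04] [-1.7978e+02 -5.0000e-02  8.0200e+01] F [-7.2  0.9  5.4] w 0.1 q [ 0.05  0.86  0.28  1.93 -0.53  0.43  0.56]
jig xy 10.52 -21.59 z 8.04
move tool cm [ 0.05  0.01 -0.06] roll -0.06
```

>>> arm_command --series '[0, 0, -0.7, 0, 0, 0, 0, -1, -1.5, 0, 0, 1, -1, -3.5, 0, 0, 4, 0.5, -3.5, 0, 0, 6.5, 2, -3.5, 0]'

```text
clock: 63.93
eef_pos: [568.5, -91.7, 44.7]
tool_rot: [3.138, 0.0, 1.397]
force: [1.0, 0.6, 0.1]
width: -0.2
gripper_force: 0.0
```

>>> arm_command --series '[0, 0, 0, 0, 0, 0, 0, 0, 1.5, 0, 0, 0, 0, 2.7, 0, 0, 0, 0, 3.4, 0, 0, 0, 0, 3.4, 0]'

```text
clock: 64.35
eef_pos: [565.5, -91.7, 7.4]
tool_rot: [-3.139, 0.0, 1.399]
force: [-0.4, -0.2, -0.1]
width: 0.0
gripper_force: 0.0
```

```bash
python3 - <<'E'
from h import *
s=still(4); show(s); jg(s,-37.6,0,8.6)
E
```

```text
64.45 [566.47 -92.15   8.81] [-1.7996e+02  1.0000e-02  8.0160e+01] F [-0.1 -1.2  0.1] w -0.1 q [-0.08  0.87  0.32  1.88 -0.55  0.47  0.45]
jig xy -53.77 0.27 z 8.81
move tool cm [-1.62 -0.02  0.02] roll -0.1
```

>>> arm_command --series '[0, -0.3, 0, 0, 0, 0, -0.6, 0, 0, 0, 0, -0.9, 0, 0, 0, 0, -1.2, 0, 0, 0, 0, -1.3, 0, 0, 0]'

```text
clock: 64.87
eef_pos: [564.6, -105.4, 9.5]
tool_rot: [3.141, 0.001, 1.399]
force: [-1.3, -0.5, -0.4]
width: 0.1
gripper_force: 0.0
```

>>> arm_command --series '[0, -0.1, 0, 0, 0, 0, -0.2, 0, 0, 0, 0, -0.3, 0, 0, 0, 0, -0.3, 0, 0, 0, 0, -0.3, 0, 0, 0]'

```text
clock: 65.28
eef_pos: [564.1, -107.2, 9.2]
tool_rot: [-3.142, -0.0, 1.4]
force: [0.8, 0.3, -0.3]
width: -0.0
gripper_force: 0.1
```

>>> arm_command --series '[0, -0.1, 0, 0, 0, 0, -0.2, 0, 0, 0, 0, -0.3, 0, 0, 0, 0, -0.3, 0, 0, 0, 0, -0.3, 0, 0, 0]'

```text
clock: 65.7
eef_pos: [563.9, -108.2, 9.1]
tool_rot: [-3.141, -0.003, 1.401]
force: [0.7, 4.0, 0.3]
width: 0.1
gripper_force: 2.6
```

```bash
python3 - <<'E'
from h import *
s=still(3); show(s); jg(s,-37.6,0,8.6)
E
```

```text
65.7 [ 563.92 -108.2     9.13] [-1.7997e+02 -1.5000e-01  8.0300e+01] F [0.7 4.  0.3] w 0.1 q [-0.05  0.87  0.31  1.88 -0.54  0.47  0.48]
jig xy -37.52 0.48 z 9.13
move tool cm [ 0.01 -0.05  0.05] roll 0.04
```

>>> arm_command --series '[0, -0.05, 0, 0, 0, 0, -0.1, 0, 0, 0, 0, -0.1, 0, 0, 0, 0, 0.4, 0, 0, 0, 0, 1, 0, 0, 0]'

```text
clock: 66.12
eef_pos: [565.2, -101.4, 9.2]
tool_rot: [3.141, 0.001, 1.399]
force: [-0.3, 0.3, 0.4]
width: 0.2
gripper_force: 0.0
```

>>> arm_command --series '[60, 0.5, 0, -2, 0, 60, 0.5, 0, -5, 0, 60, 0.5, 0, -8, 0, 60, 0.5, 0, -12, 0, 60, 0.5, 0, -15, 0]'

```text
clock: 66.53
eef_pos: [566.3, -96.4, 161.5]
tool_rot: [3.14, 0.001, 1.399]
force: [1.3, 0.1, 0.5]
width: 51.2
gripper_force: 0.0
```

```bash
python3 - <<'E'
from h import *
s=blanks("w17"); show(s); nests()
w=np.r_[C+-10*sx+70*sy,160]-s["eef_pos"]; print(tool(s,w))
E
```

```text
blank jig c [12.4  3.8] size [80.9 37.9] ang 0.03 x -28.1 52.9 y -15.2 22.7 ztop-plate [6.9 9.3]
blank jig c [-1.6 83.3] size [38.  54.3] ang 88.11 x -28.8 25.8 y 64.7 102.8 ztop-plate [6.8 9.3]
fence x [51.6 55.9 61.6] plate 5.4
66.83 [565.18 -95.25 158.11] [-1.7987e+02  1.0000e-02  8.0210e+01] F [ 0.1 -0.1  0. ] w 51.2 q [-0.18  0.66  0.48  1.82 -0.42  0.77  0.35]
nest 1: -33 110.2; -20 106.6; 0 101.1; 20 97.0; 
nest 2: -33 74.8; -20 75.8; 0 83.4; 20 85.5; 
nest 3: -33 74.3; -20 75.9; 0 85.5; 20 83.1; 
[ 46.6  -13.09  -0.19]
```

>>> arm_command --series '[60, 3, -0.8, 0, 0, 60, 7, -2, 0, 0, 60, 11, -3.1, 0, 0, 60, 15, -4.2, 0, 0, 60, 18.8, -5.3, 0, 0]'

```text
clock: 67.35
eef_pos: [544.8, 100.7, 158.0]
tool_rot: [-3.14, 0.001, 1.4]
force: [1.4, 0.5, 0.6]
width: 51.0
gripper_force: 0.0
```

>>> arm_command --series '[60, 3.9, -1.1, 0, 0, 60, 7.8, -2.2, 0, 0, 60, 11.7, -3.3, 0, 0, 60, 15.6, -4.4, 0, 0, 60, 19.4, -5.5, 0, 0]'

```text
clock: 67.77
eef_pos: [523.5, 301.1, 157.9]
tool_rot: [-3.14, 0.002, 1.4]
force: [1.1, 0.1, -0.3]
width: 51.1
gripper_force: 0.0
```

>>> arm_command --series '[60, 3.5, -1, 0, 7, 60, 7, -2, 0, 14, 60, 8.4, -2.3, 0, 21, 60, 8.4, -2.3, 0, 28, 60, 8.4, -2.3, 0, 35]'

```text
clock: 68.18
eef_pos: [514.9, 387.5, 157.2]
tool_rot: [-3.142, 0.003, 0.787]
force: [0.3, 0.1, -0.2]
width: 51.7
gripper_force: 0.0
```

>>> arm_command --series '[60, 0, 0, 0, 6, 60, 0, 0, 0, 11.2, 60, 0, 0, 0, 11.2, 60, 0, 0, 0, 11.2, 60, 0, 0, 0, 11.2]'

```text
clock: 68.6
eef_pos: [516.0, 385.7, 158.4]
tool_rot: [3.141, 0.001, 0.596]
force: [0.5, 0.4, -0.4]
width: 51.2
gripper_force: 0.0
```

```bash
python3 - <<'E'
from h import *
s=still(6); show(s); st(s); gonest(s,-10,70,92.5)
cm,p,d=snap("wrist"); P=pts(cm,d); a=(P[...,:2]-C)@sx; b=(P[...,:2]-C)@sy-70; z=P[...,2]
for x in (-36,-20,-10,0,10,20,30):
    m=(np.abs(a-x)<1.5)&(np.abs(b)<20)&(d>0)&(z>99.5-0.21*x)&(z<104-.21*x)
    if m.sum()>3: print(x,b[m].min().round(1),b[m].max().round(1),np.median(z[m]).round(1))
E
```

```text
68.6 [516.02 385.68 158.43] [1.7999e+02 7.0000e-02 3.4140e+01] F [ 0.5  0.4 -0.4] w 51.2 q [-1.1   0.83  0.76  1.62 -0.66  0.98 -1.09]
stand xy -9.78 69.17 z 158.43
move tool cm [-0.02 -0.08  6.59] roll 0.14
-36 -15.0 15.1 109.2
-20 -14.8 15.0 105.4
-10 -14.6 14.9 103.1
0 -14.6 14.8 100.7
10 -14.5 14.9 98.4
20 -15.0 14.9 96.1
30 -15.0 14.9 93.8
```

>>> arm_command --series '[60, 0, -0.1, 2, 0, 60, 0, -0.1, 4, 0, 60, 0, -0.1, 5.5, 0, 60, 0, -0.1, 6.4, 0, 60, 0, -0.1, 6.5, 0]'

```text
clock: 69.07
eef_pos: [514.6, 386.2, 92.3]
tool_rot: [-3.141, 0.003, 0.594]
force: [-0.4, -0.3, -0.2]
width: 51.3
gripper_force: 0.0
```

```bash
python3 - <<'E'
from h import *
s=still(6); show(s); st(s); gonest(s,-10,70,92.5)
E
```

```text
69.07 [514.59 386.24  92.35] [-179.98    0.18   34.05] F [-0.4 -0.3 -0.2] w 51.3 q [-1.08  0.9   0.7   1.66 -0.73  0.86 -1.04]
stand xy -10.64 70.43 z 92.35
move tool cm [ 0.06  0.04 -0.02] roll 0.05
```

>>> arm_command --series '[60, 0, 0, -0.3, 0, 60, 0, 0, -0.3, 0, 0, 0, 0, -0.3, 0, 0, 0, 0, -0.3, 0, 0, 0, 0, -0.3, 0]'

```text
clock: 69.48
eef_pos: [516.5, 387.2, 98.5]
tool_rot: [-3.141, -0.002, 0.594]
force: [-0.6, 0.0, 4.4]
width: 27.6
gripper_force: 58.8
```

>>> arm_command --series '[0, 0, 0, 0, 0, 0, 0, 0, 0, 0, 0, 0, 0, 0, 0, 0, 0, 0, 0, 0, 0, 0, 0, 0, 0]'

```text
clock: 69.9
eef_pos: [516.4, 387.2, 98.4]
tool_rot: [-3.141, -0.002, 0.594]
force: [-0.6, -1.1, 6.3]
width: 27.5
gripper_force: 59.0
```

```bash
python3 - <<'E'
from h import *
s=still(6); show(s); st(s)
E
```

```text
69.9 [516.43 387.24  98.41] [-1.7999e+02 -1.2000e-01  3.4030e+01] F [-0.6 -1.1  6.3] w 27.5 q [-1.08  0.89  0.71  1.66 -0.73  0.87 -1.04]
stand xy -8.56 70.24 z 98.41
```

>>> arm_command --series '[0, -0.3, 0, -0.05, 0, 0, -0.6, 0, -0.1, 0, 0, -0.9, 0, -0.2, 0, 0, -1.2, 0, -0.3, 0, 0, -1.3, 0, -0.5, 0]'

```text
clock: 70.32
eef_pos: [504.1, 378.9, 102.2]
tool_rot: [-3.141, 0.001, 0.593]
force: [0.2, 0.0, 1.2]
width: 27.6
gripper_force: 59.0
```

>>> arm_command --series '[0, 0, 0, -1, 0, 0, 0, 0, -2, 0, 0, 0, 0, -3.5, 0, 0, 0, 0, -5.5, 0, 0, 0, 0, -7.5, 0]'

```text
clock: 70.73
eef_pos: [503.7, 379.3, 177.8]
tool_rot: [-3.141, 0.003, 0.594]
force: [0.9, -0.4, -0.6]
width: 27.5
gripper_force: 59.6
```

```bash
python3 - <<'E'
from h import *
s=held(); jg(s,15,-83,165)
E
```

```text
70.98 [503.85 379.61 176.67] [-1.7995e+02  1.0000e-01  3.4040e+01] F [ 0.6 -0.1 -0.6] w 27.3 q [-1.13  0.79  0.78  1.64 -0.65  0.99 -1.1 ]
(-35, np.float64(-14.8), np.float64(13.8), np.float64(11.3)) (-30, np.float64(-15.2), np.float64(14.7), np.float64(11.0)) (-25, np.float64(-15.1), np.float64(14.5), np.float64(9.9)) (-20, np.float64(-15.4), np.float64(14.4), np.float64(8.7)) (-15, np.float64(-15.2), np.float64(13.8), np.float64(7.4)) (-10, np.float64(-14.3), np.float64(13.4), np.float64(6.4)) (-5, np.float64(-14.4), np.float64(13.4), np.float64(5.4)) (15, np.float64(-15.2), np.float64(14.6), np.float64(0.3)) (18, np.float64(-15.2), np.float64(14.6), np.float64(-0.4)) (21, np.float64(-15.2), np.float64(14.5), np.float64(-1.1)) (24, np.float64(-15.2), np.float64(14.5), np.float64(-1.8)) (27, np.float64(-15.1), np.float64(14.4), np.float64(-2.6)) (30, np.float64(-15.1), np.float64(14.5), np.float64(-3.3)) (33, np.float64(-15.1), np.float64(14.4), np.float64(-4.0)) (36, np.float64(-15.1), np.float64(14.4), np.float64(-4.7)) (39, np.float64(-15.1), np.float64(14.5), np.float64(-5.4)) (42, np.float64(-15.1), np.float64(14.5), np.float64(-6.2)) (45, np.float64(-15.1), np.float64(14.3), np.float64(-6.6)) 
jig xy -508.14 -141.25 z 176.67
move tool cm [-31.99  41.8    1.17] roll -46.22
```

>>> arm_command --series '[0, -1.5, 2, 0, 0, 0, -3.7, 4.8, 0, 0, 0, -6, 7.8, 0, 0, 0, -8.3, 10.9, 0, 0, 0, -10.7, 13.9, 0, 0]'

```text
clock: 71.45
eef_pos: [492.8, 202.8, 176.2]
tool_rot: [3.142, 0.002, 0.595]
force: [0.7, -1.0, -0.9]
width: 27.3
gripper_force: 59.6
```

>>> arm_command --series '[0, -2.3, 3, 0, 0, 0, -4.6, 6, 0, 0, 0, -6.9, 9, 0, 0, 0, -9.2, 12, 0, 0, 0, -11.3, 14.8, 0, 0]'

```text
clock: 71.87
eef_pos: [481.7, 16.7, 176.5]
tool_rot: [-3.141, 0.002, 0.593]
force: [0.1, -0.2, -0.8]
width: 27.2
gripper_force: 59.6
```

>>> arm_command --series '[0, -2.3, 3, 0, 0, 0, -4.6, 6, 0, 0, 0, -6.9, 9, 0, 0, 0, -8.6, 11.3, 0, 0, 0, -10, 13.1, 0, 0]'

```text
clock: 72.28
eef_pos: [472.3, -148.8, 176.6]
tool_rot: [-3.141, 0.002, 0.591]
force: [1.0, 0.5, -0.4]
width: 27.5
gripper_force: 59.6
```

>>> arm_command --series '[0, 0, 0, 0, -7, 0, 0, 0, 0, -14, 0, 0, 0, 0, -21, 0, 0, 0, 0, -28, 0, 0, 0, 0, -35]'

```text
clock: 72.7
eef_pos: [472.7, -145.6, 176.3]
tool_rot: [-3.139, 0.0, 1.21]
force: [-1.0, -0.6, -0.7]
width: 27.7
gripper_force: 59.6
```

>>> arm_command --series '[0, 0, 0, 2, -6, 0, 0, 0, 5, -11.2, 0, 0, 0, 8, -11.2, 0, 0, 0, 10, -11.2, 0, 0, 0, 10, -11.2]'

```text
clock: 73.12
eef_pos: [470.1, -144.7, 73.3]
tool_rot: [-3.133, -0.001, 1.4]
force: [0.0, 0.4, -1.1]
width: 27.3
gripper_force: 59.6
```

```bash
python3 - <<'E'
from h import *
s=held(); jg(s,15,-83,27)
E
```

```text
73.32 [ 474.04 -146.3    78.02] [1.7993e+02 2.0000e-02 8.0210e+01] F [ 0.2 -0.6  0.6] w 27.7 q [ 0.02  0.69  0.34  2.08 -0.51  0.45  0.57]
(-35, np.float64(-11.0), np.float64(13.3), np.float64(11.4)) (-30, np.float64(-14.4), np.float64(15.5), np.float64(11.1)) (-25, np.float64(-14.3), np.float64(15.3), np.float64(9.9)) (-20, np.float64(-14.6), np.float64(15.2), np.float64(8.8)) (-15, np.float64(-14.4), np.float64(14.6), np.float64(7.6)) (-10, np.float64(-13.6), np.float64(14.1), np.float64(6.5)) (-5, np.float64(-13.5), np.float64(14.1), np.float64(5.4)) (15, np.float64(-14.4), np.float64(14.9), np.float64(0.5)) (18, np.float64(-14.4), np.float64(15.5), np.float64(-0.3)) (21, np.float64(-14.4), np.float64(15.3), np.float64(-1.0)) (24, np.float64(-14.3), np.float64(15.3), np.float64(-1.6)) (27, np.float64(-14.3), np.float64(15.3), np.float64(-2.4)) (30, np.float64(-14.3), np.float64(15.3), np.float64(-3.1)) (33, np.float64(-14.3), np.float64(15.2), np.float64(-3.7)) (36, np.float64(-14.3), np.float64(15.2), np.float64(-4.5)) (39, np.float64(-14.3), np.float64(15.2), np.float64(-5.3)) (42, np.float64(-14.3), np.float64(15.2), np.float64(-5.9)) (45, np.float64(-14.2), np.float64(15.2), np.float64(-6.4)) 
jig xy 15.23 -81.66 z 78.02
move tool cm [ 0.02 -0.13  5.1 ] roll -0.05
```

>>> arm_command --series '[0, 0, -0.1, 1.5, 0, 0, 0, -0.2, 3, 0, 0, 0, -0.2, 4.5, 0, 0, 0, -0.2, 5, 0, 0, 0, -0.2, 5, 0]'

```text
clock: 73.78
eef_pos: [471.6, -145.5, 27.2]
tool_rot: [-3.141, -0.0, 1.4]
force: [0.7, -0.2, -0.7]
width: 26.9
gripper_force: 59.6
```

>>> arm_command --series '[0, 0, 0, 0.3, 0, 0, 0, 0, 0.6, 0, 0, 0, 0, 0.9, 0, 0, 0, 0, 1.3, 0, 0, 0, 0, 1.3, 0]'

```text
clock: 74.2
eef_pos: [472.4, -147.3, 14.9]
tool_rot: [3.139, 0.002, 1.399]
force: [-0.5, -2.2, 9.5]
width: 27.5
gripper_force: 62.3
```

>>> arm_command --series '[0, 0, 0, 0.2, 0, 0, 0, 0, 0.4, 0, 0, 0, 0, 0.4, 0, 45, 0, 0, 0.4, 0, 45, 0, 0, 0.4, 0]'

```text
clock: 74.62
eef_pos: [471.8, -145.8, 10.5]
tool_rot: [3.141, 0.0, 1.4]
force: [-0.2, 0.6, -0.6]
width: 38.3
gripper_force: 0.0
```

>>> arm_command --series '[45, 0, 0, 0, 0, 45, 0, 0, -1, 0, 45, 0, 0, -3, 0, 45, 0, 0, -6, 0, 45, 0, 0, -10, 0]'

```text
clock: 75.03
eef_pos: [469.8, -144.7, 110.1]
tool_rot: [-3.137, -0.001, 1.4]
force: [1.3, -0.4, -0.2]
width: 38.5
gripper_force: 0.0
```

```bash
python3 - <<'E'
from h import *
s=blanks("w18"); show(s); jg(s,10,-116,9)
E
```

```text
blank jig c [ 12.1 -82.8] size [30.1 81.1] ang 89.88 x -28.5 52.7 y -97.9 -67.8 ztop-plate [6.9 9.1]
blank jig c [12.6  3.6] size [38.7 81.5] ang 89.57 x -28.2 53.3 y -15.7 23.1 ztop-plate [6.9 9.2]
blank jig c [12.6 83.3] size [39.5 81.4] ang 89.85 x -28.2 53.2 y 63.4 103.2 ztop-plate [6.6 9.1]
fence x [51.8 56.1 61.7] plate 5.5
75.33 [ 471.05 -144.88  109.87] [-1.7993e+02 -4.0000e-02  8.0260e+01] F [-0.5  0.3  0. ] w 38.4 q [-0.03  0.64  0.4   2.07 -0.48  0.53  0.56]
jig xy 14.34 -84.85 z 109.87
move tool cm [ 0.43 -3.12 10.09] roll -0.0
```

>>> arm_command --series '[0, 0.2, -1, 1, 0, 0, 0.4, -2, 3, 0, 0, 0.4, -3.1, 5, 0, 0, 0.4, -3.1, 7.5, 0, 0, 0.4, -3.1, 8.5, 0]'

```text
clock: 75.8
eef_pos: [439.1, -135.6, 22.3]
tool_rot: [-3.136, -0.001, 1.399]
force: [-0.2, -0.3, 0.3]
width: 0.2
gripper_force: 0.0
```

>>> arm_command --series '[0, 0, 0, 0.8, 0, 0, 0, 0, 1.5, 0, 0, 0, 0, 1.5, 0, 0, 0, 0, 1.5, 0, 0, 0, 0, 1.5, 0]'

```text
clock: 76.22
eef_pos: [441.8, -136.5, 10.3]
tool_rot: [-3.142, 0.0, 1.4]
force: [0.0, -0.5, 0.1]
width: -0.0
gripper_force: 0.0
```

```bash
python3 - <<'E'
from h import *
s=still(4); show(s); jg(s,10,-101.5,8.6)
E
```

```text
76.22 [ 441.82 -136.48   10.28] [-180.      0.     80.22] F [ 0.  -0.5  0.1] w -0.0 q [ 0.09  0.79  0.23  2.19 -0.74  0.24  0.81]
jig xy 11.0 -115.07 z 10.28
move tool cm [0.1  1.36 0.17] roll -0.04
```

>>> arm_command --series '[0, 0, 0.2, 0, 0, 0, 0, 0.5, 0.1, 0, 0, 0, 0.8, 0.15, 0, 0, 0, 1, 0.15, 0, 0, 0, 1.1, 0.15, 0]'

```text
clock: 76.63
eef_pos: [453.1, -138.3, 8.8]
tool_rot: [3.141, 0.0, 1.4]
force: [-0.7, 0.1, -0.0]
width: -0.1
gripper_force: 0.3
```

>>> arm_command --series '[0, 0, 0.1, 0, 0, 0, 0, 0.2, 0, 0, 0, 0, 0.3, 0, 0, 0, 0, 0.4, 0, 0, 0, 0, 0.4, 0, 0]'

```text
clock: 77.05
eef_pos: [455.1, -138.6, 8.6]
tool_rot: [-3.139, -0.001, 1.4]
force: [-3.6, -0.4, 2.6]
width: -0.2
gripper_force: 2.1
```

```bash
python3 - <<'E'
from h import *
s=still(3); show(s); jg(s,10,-101.5,8.6)
E
```

```text
77.05 [ 455.11 -138.63    8.59] [-1.7986e+02 -3.0000e-02  8.0210e+01] F [-3.6 -0.4  2.6] w -0.2 q [ 0.07  0.81  0.26  2.15 -0.74  0.28  0.79]
jig xy 10.87 -101.62 z 8.59
move tool cm [ 0.09  0.01 -0.  ] roll -0.05
```

Contact as expected. A bit more, then the end push.

>>> arm_command --series '[0, 0, 0.1, 0, 0, 0, 0, 0.15, 0, 0, 0, 0, 0.15, 0, 0, 0, 0, -0.4, 0, 0, 0, 0, -0.9, 0, 0]'

```text
clock: 77.47
eef_pos: [448.4, -137.8, 8.7]
tool_rot: [3.14, 0.001, 1.4]
force: [-0.1, 0.2, -0.2]
width: 0.0
gripper_force: 0.0
```

>>> arm_command --series '[0, 0, 0, -2, 0, 0, 0.5, 0, -3.5, 0, 0, 3, 1, -3.5, 0, 0, 5.5, 2, -3.5, 0, 0, 6.6, 2.9, -3.5, 0]'

```text
clock: 77.88
eef_pos: [489.3, -73.6, 43.9]
tool_rot: [3.14, -0.003, 1.404]
force: [-0.6, 0.7, -0.5]
width: 0.2
gripper_force: 0.0
```

>>> arm_command --series '[0, 0, 0, 0, 0, 0, 0, 0, 1.5, 0, 0, 0, 0, 2.7, 0, 0, 0, 0, 3.4, 0, 0, 0, 0, 3.4, 0]'

```text
clock: 78.3
eef_pos: [486.4, -77.8, 8.6]
tool_rot: [-3.14, 0.0, 1.399]
force: [-0.8, -0.2, -0.7]
width: -0.0
gripper_force: 0.0
```

```bash
python3 - <<'E'
from h import *
s=still(4); show(s); jg(s,-37.6,-80,8.6)
E
```

```text
78.35 [486.77 -77.99   9.26] [-1.7995e+02  1.0000e-02  8.0140e+01] F [ 0.2 -0.3 -0.2] w -0.2 q [-0.11  0.82  0.32  2.11 -0.79  0.33  0.7 ]
jig xy -54.25 -80.67 z 9.26
move tool cm [-1.66  0.07  0.07] roll -0.12
```

>>> arm_command --series '[0, -0.3, 0, 0, 0, 0, -0.6, 0, 0, 0, 0, -0.9, 0, 0, 0, 0, -1.2, 0, 0, 0, 0, -1.4, 0, 0, 0]'

```text
clock: 78.77
eef_pos: [485.1, -91.8, 10.0]
tool_rot: [3.141, 0.0, 1.4]
force: [-0.4, 0.2, 0.1]
width: -0.1
gripper_force: 0.0
```

>>> arm_command --series '[0, -0.1, 0, 0, 0, 0, -0.2, 0, 0, 0, 0, -0.3, 0, 0, 0, 0, -0.3, 0, 0, 0, 0, -0.3, 0, 0, 0]'

```text
clock: 79.18
eef_pos: [484.5, -94.0, 9.7]
tool_rot: [-3.142, -0.0, 1.4]
force: [0.5, 0.4, 0.5]
width: 0.2
gripper_force: 0.0
```

>>> arm_command --series '[0, -0.1, 0, 0, 0, 0, -0.2, 0, 0, 0, 0, -0.3, 0, 0, 0, 0, -0.3, 0, 0, 0, 0, -0.3, 0, 0, 0]'

```text
clock: 79.6
eef_pos: [484.3, -94.5, 9.6]
tool_rot: [-3.141, -0.004, 1.402]
force: [0.9, 5.1, 1.1]
width: -0.1
gripper_force: 2.9
```

```bash
python3 - <<'E'
from h import *
s=still(3); show(s); jg(s,-37.6,-80,8.6)
E
```

```text
79.6 [484.29 -94.52   9.64] [-179.94   -0.2    80.34] F [0.9 5.1 1.1] w -0.1 q [-0.07  0.82  0.31  2.1  -0.78  0.33  0.73]
jig xy -37.53 -80.32 z 9.64
move tool cm [0.01 0.03 0.1 ] roll 0.08
```

Home. Back off, rise, and check everything from above.

>>> arm_command --series '[0, -0.1, 0, 0, 0, 0, -0.1, 0, 0, 0, 0, 0.4, 0, 0, 0, 0, 1, 0, 0, 0, 0, 1.5, 0, 0, 0]'

```text
clock: 80.02
eef_pos: [486.5, -82.3, 9.7]
tool_rot: [3.141, 0.001, 1.4]
force: [-0.1, 1.7, -1.0]
width: 0.1
gripper_force: 0.0
```

>>> arm_command --series '[0, 0, 0, -2, 0, 0, 0, 0, -5, 0, 0, 0, 0, -9, 0, 0, 0, 0, -13, 0, 0, 0, 0, -17, 0]'

```text
clock: 80.43
eef_pos: [485.7, -82.3, 181.2]
tool_rot: [-3.14, 0.001, 1.399]
force: [2.0, 0.7, -0.8]
width: 0.5
gripper_force: 0.0
```

>>> arm_command --series '[0, -1.5, 1.5, 0, 0, 0, -4, 4, 0, 0, 0, -6.5, 6, 0, 0, 0, -9, 8, 0, 0, 0, -10, 8, 0, 0]'

```text
clock: 80.85
eef_pos: [551.1, -199.3, 180.2]
tool_rot: [3.137, 0.005, 1.398]
force: [1.4, -0.9, 1.5]
width: -0.2
gripper_force: 0.0
```

```bash
python3 - <<'E'
from h import *
s=blanks("w19"); show(s); jg(s,0,0,200)
cm,p,d=snap("top","t19"); P,o=driver(cm,p,d,False)
for x in o: print(x)
z=np.load("top0.npz"); D=cv2.absdiff(p,z["p"]).max(2)
for n,X in dict(tin=(370,451,30),tape=(775,-219,20),hexk=(412,245,3)).items():
    u,v=proj(cm,X)[0].astype(int); print(n,(D[v-28:v+28,u-28:u+28]>40).sum())
E
```

```text
blank jig c [12.8  3.7] size [79.9 38.1] ang 0.03 x -27.2 52.7 y -15.4 22.8 ztop-plate [6.9 9.4]
blank jig c [ 12.3 -75.8] size [80.2 38.6] ang 0.1 x -27.8 52.5 y -95.1 -56.4 ztop-plate [6.8 9.3]
blank jig c [12.4 83.4] size [38.1 80.5] ang 89.78 x -27.9 52.6 y 64.4 102.5 ztop-plate [6.8 9.3]
fence x [52.2 56.7 61.4] plate 5.5
81.1 [ 547.64 -192.4   179.2 ] [-1.799e+02 -1.000e-01  8.027e+01] F [1.5 0.3 0.3] w -0.1 q [-0.1   0.67  0.64  1.78 -0.52  0.86  0.61]
jig xy 48.22 -1.32 z 179.2
move tool cm [ 4.82  0.13 -2.08] roll 0.01
(((649.4000854492188, 71.34081268310547), (90.80352020263672, 25.197324752807617), 89.25714111328125), array([16.3, 23.2, 27.8]))
tin 202
tape 0
hexk 0
```

View pics/w19.png

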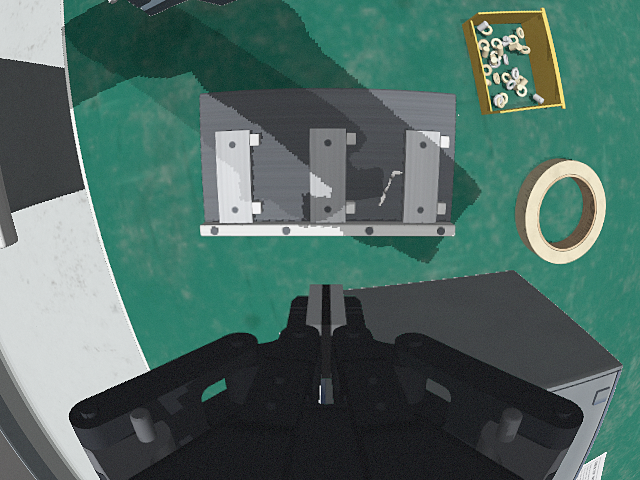

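```bash
python3 - <<'E'
from h import *
for f in("top0","t19"):
    p=np.load(f+".npz")["p"][310:360,150:210]; m=(p.min(2)>190).astype(np.uint8); n,l,stt,c=cv2.connectedComponentsWithStats(m); k=1+stt[1:,4].argmax(); print(f,c[k],stt[k])
z=np.load("w19.npz"); cm=dict(mtx=z["mtx"],R=z["R"],t=z["t"]); P=pts(cm,z["d"]); a=(P[...,:2]-J)@jx; b=(P[...,:2]-J)@jy; Z=P[...,2]
m=(Z>11)&(Z<16)
for y in (80,0,-80):
    r=[]
    for lo in range(-26,52,6):
        s=m&(a>lo)&(a<lo+6)&(np.abs(b-y)<17); r.append((b[s].min()-y).round(1))
    e=[ (a[m&(b>y+lo)&(b<y+lo+6)&(a<-15)].min()).round(1) for lo in (-14,-7,0,7)]
    print(y,r,e)
E
```

```text
top0 [24.80360065 24.46317512] [ 10  10  30  30 611]
t19 [24.6844584  24.75981162] [ 10  10  30  31 637]
80 [np.float64(-15.5), np.float64(-15.3), np.float64(-15.2), np.float64(-15.2), np.float64(-15.3), np.float64(-15.6), np.float64(-15.6), np.float64(-15.0), np.float64(-15.0), np.float64(-14.8), np.float64(-15.0), np.float64(-15.3), np.float64(-15.1)] [np.float64(-27.9), np.float64(-27.5), np.float64(-27.8), np.float64(-27.3)]
0 [np.float64(-14.3), np.float64(-14.3), np.float64(-14.3), np.float64(-14.3), np.float64(-15.2), np.float64(-15.2), np.float64(-15.3), np.float64(-15.3), np.float64(-15.4), np.float64(-14.5), np.float64(-14.6), np.float64(-14.7), np.float64(-16.5)] [np.float64(-27.2), np.float64(-27.1), np.float64(-27.1), np.float64(-27.2)]
-80 [np.float64(-14.8), np.float64(-15.0), np.float64(-15.7), np.float64(-14.9), np.float64(-14.9), np.float64(-14.4), np.float64(-14.6), np.float64(-15.1), np.float64(-14.8), np.float64(-14.7), np.float64(-14.6), np.float64(-14.4), np.float64(-14.0)] [np.float64(-145.6), np.float64(-27.7), np.float64(-27.3), np.float64(-27.8)]
```

```bash
python3 -c "
from cell import workorder
print(workorder.finish_job())"
```

```text
the job is handed in; nothing more can be done
None
```

I handed the job in at about 81 s; no verdict was returned. All three blanks were pried out with the screwdriver and, in the final camera check, sit flat against the fence and side stops in their own bays. One rolled onto its edge in the gripper and was re-seated. The screwdriver lies flat on the bench, and the tin, tape roll and hex key look unmoved.

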